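Load the power-supply tray and hold it out over the block for its bolt

ROBOT

A 6-joint arm with a two-finger parallel gripper is mounted at the origin on the work surface. World frame = base frame: x ahead of the robot, y to its left, z up, the work surface at z = 0. Lengths are in m, angles in rad, forces in N, time in s.
With the tool pointing down it reaches from about 0.375 to 0.975 m from the base axis. Payload 3.8 kg.
Tool frame: the origin (TCP) lies midway between the tips of the shut fingers; the grasp point (between the pads) lies 19 mm behind it; z points along the fingers, y is the line along which they close (so a half turn about z gives the same grasp; the last joint's range is limited). The gripper opens to 85 mm and grips with 20 to 120 N. Pads are 22 mm wide; open, the fingers measure 114 mm over their backs; the gripper's body (76 mm by 85 mm) begins 54 mm behind the grasp point. The pads swing forward as they close: fully open they stand 13 mm farther back than shut.
Start: joints at [-1.176, 0.264, 1.604, -0, 1.274, -0.037], TCP at [0.282, -0.613, 0.231] pointing down, gripper open.
Joint ranges: [-2.63, 2.63], [-0.94, 2.18], [0.31, 2.57], [-1.31, 4.45], [0, 2.66], [-2.55, 2.55]. Speed limits (rad/s): [2.57, 2.57, 3.14, 3.14, 3.14, 3.14].

INTERFACE

Orientations are given as a rotation vector (axis times angle).
In Python, from workcell import bot gives the robot as it stands.
- The arm moves only by the tool servo_tool, never from a script. Its argument "series" is a list of rows, each a list of 7 numbers: the shift along the world's x, y, z in units of 0.15 m (1.0 is 0.15 m), then the turn, a rotation vector about the world's x, y, z in units of 180 degrees (1.0 is 180 degrees), then the closure, from 0 (fully open) to 1 (shut). A call has 1 to 20 rows; each row is the pose to reach, as a shift and turn from the pose commanded when the call began, turning the shorter way round; what a row does not reach only later rows make up. A row lasts 1/10 s, in which the tool goes at most 50 mm and 8.59 degrees, less where a joint would pass 70% of its speed; a pose out of reach is approached as far as the arm can. A call with a number of a shift or a turn outside -1 to 1 is refused whole. A call with a gripper value outside its range is refused whole. The fingers move at their own pace and stop on an object; "newtons" is the grip in N (left out, the last holds). Time passes only in rows, so rows that repeat a pose let the fingers close. It gives the time, the measured TCP pose, the force, the opening and the grip force at its end, in the units of the state.
- bot.read_state(): the state, without advancing time (a new reading comes with each control period).
- bot.read_camera(name): name is "side" or "top"; returns the picture (384x512x3 uint8, red, green, blue); there is no depth.
- bot.camera_info(name): a dict with "vertical_fov" (degrees; the focal length in pixels is half the picture's height over the tangent of half this angle, whatever the lens; pixels are square), "cx", "cy" (the principal point, pixels), "dist" ([k1, k2, p1, p2, k3] as OpenCV has them; the pictures are not rectified), "R" (3x3) and "t" (3): a world point X has camera coordinates R X + t. Camera axes: x right, y down, z forward; pixel columns grow to the right and rows downward; lengths in m; the calibration is good to about 2 mm. A picture is of the moment at which its call begins. camera_info takes no time and is no camera call.
- bot.finish_job(): hands the job in; it is judged then, once.
Trained networks look in the newest picture that a camera, given by its name, has taken for a name from the list of things; names that differ only in an ending like _2 or _b are one class to them, and where a whole thing is asked for, a point or a joint stands for the part that bears it (a point fixed in the world has none). Each returns a list of dicts, best first, with "score" (0 to 1); they miss things now and then, are a little off and sometimes report something else, mostly with a low value. They report only what shows in the picture. A call takes as long as a camera call. They do not tell look-alikes from the thing itself.
- bot.recognise(target, camera): "box" ([left, top, right, bottom] as shares, 0 to 1, of the picture: columns of its width, rows of its height, round what is visible of it).
- bot.trace(target, camera): "mask" (384x512 bool, what is visible of it) and "box" ([left, top, right, bottom] as shares, 0 to 1, of the picture: columns of its width, rows of its height, round what is visible of it).
- bot.mark_of(target, camera): "at" ([row, column] as shares, 0 to 1, of the picture: columns of its width, rows of its height: a listed point, or the origin of a listed thing).
The state is a dict: "time": time; "q": joint angles; "joint_vel": joint speeds; "joint_torque": joint torques, N m; "tool_pos": TCP position; "tcp_rot": TCP orientation; "wrist_force": force on the tool from outside, world axes, zero at the start; "torque": the same for the moment, N m; "width": opening from 0.0 (shut) to 1.0 (fully open); "grip_force": force on a finger pad.
Only numpy, scipy, OpenCV 4.12 (cv2) and the standard library are available. Lean on these libraries where they do the work, as an engineer would, in place of code of your own. Each camera call takes 0.05 s, during which the arm holds its last target. There are 200 camera calls.

TASK

Build up the power-supply tray that lies on the wooden block: seat the ring transformer in the tray's round cup, lay the fibre spacer ring centred on top of it, and then the dished steel washer, its nose down through the spacer into the transformer's hole, leaving each one lying level by itself. Then slide the tray straight out, cup end first, over the end of the block until the dark line drawn across the tray lines up with the block's top edge, so that the bolt can come up from underneath. Loaded like this the tray would tip off, so keep hold of it: finish while still holding the tray down flat on the block, and leave the other things on the bench where they are.

Things in the scene. Friction and masses are not known exactly. Their poses are not given: they have to be found in the camera images.
- block: Fixed plain timber block, 220 x 140 x 80 mm, standing on the bench with the tray on its flat top. Origin: centre of its underside. Its x axis is its long axis and points towards the end over which the tray is to slide out; that end's top edge is 110 mm along +x at z = 80. z is up.
- block_edge (a point): Middle of the block's top edge at the end over which the tray slides out: (110, 0, 80) mm in the block's frame, same axes as the block. The edge runs along y.
- tray: Loose aluminium tray on the block, 0.36 kg: sheet 200 (x) x 110 (y) x 4 mm, long sides with lips 6 mm high. Origin: centre of the sheet's underside; x points outward to the cup end (within 4 deg of the block's x), z up. Cup at x 55, heatsink at x -70. Empty it is stable; loaded, its centre of mass is 25 to 35 mm outward of the origin, so it tips before the line reaches the edge unless held.
- tray_line (a point): Middle of the dark line, 1.6 mm wide, drawn across the tray's top face along y: (15, 0, 4) mm in the tray's frame. Inboard of it, fixed to the tray: two upright capacitors 16 mm across, tops 26 mm above the underside, at x -20, y +40 and -40; a black terminal strip 30 x 12 mm, top 14 mm above the underside, at x -10, y 0.
- tray_cup (a point): Centre of the seat in the round steel cup, on the tray's top face, where the transformer's underside rests: (55, 0, 4) mm in the tray's frame. Cup: 68 mm inside diameter, wall 2.5 mm thick and 10 mm high above the top face, flaring to about 73 mm inside (78 mm outside) at the rim; flat floor.
- tray_heatsink (a point): Middle of the top of the dark finned heatsink fixed to the tray: (-70, 0, 32) mm in the tray's frame. A firm bar 20 mm thick (tray's x), 60 mm long (y), 28 mm high above the top face; pinch it from above across the 20 mm to slide and hold the tray. Sliding the loaded tray on the wood takes roughly 5 to 15 N.
- transformer: Loose copper-wound ring transformer lying flat, 64 mm outside diameter, 34 mm high, with a 30 mm hole down through it, 0.38 to 0.54 kg. Origin: centre of its underside, z up. Its bottom outer edge is rounded off by 4 mm; it fits the cup with 2 mm to spare all round.
- spacer: Loose flat brown fibre spacer ring, 56 mm outside, 32 mm inside diameter, 8 mm thick, 0.03 kg, lying flat on the bench. Origin: centre of its underside, z up.
- dish: Loose dished steel washer, 0.07 kg: disc 60 mm across, 4 mm thick, with a hollow nose tapering 14 mm down from its underside (27 mm across at the disc, 20 mm at the flat tip). It stands on its nose: rim 14 to 18 mm above the bench. Origin: centre of the nose's tip, z up. Home, the disc lies on the spacer, the tip 28 mm above the transformer's underside.
- bolt: Bystander, leave alone: hex bolt standing on its head, 17 mm across, 44 mm high. Origin: centre of its underside.
- volume_knob: Bystander, leave alone: round aluminium knob, 44 mm across at the foot, 20 mm high. Origin: centre of its underside.
- can_capacitor: Bystander, leave alone: black can capacitor standing upright, 35 mm across, 50 mm high. Origin: centre of its underside.
- screwdriver: Bystander, leave alone: screwdriver 200 mm long, 26 mm thick, lying along its x axis. Origin: under its middle.
- small_board: Bystander, leave alone: green circuit board 100 x 70 mm lying flat, parts up to 25 mm high. Origin: centre of its underside.
- pliers: Bystander, leave alone: red-handled pliers about 170 mm long lying along their x axis, jaws to +x, 16 mm high. Origin: under the pivot.
- solder_reel: Bystander, leave alone: metal reel lying flat, 60 mm across, 36 mm high. Origin: centre of its underside.
Not all that is in view belongs to the job. What is shaped like the tray but red is not meant.

How it is judged:
By the outcome, as a careful person would: the job done as asked, in the order asked, and still so for the second after the job is handed in, while the arm keeps its last pose, push and grip.
It also fails if it takes over 69 s, if anything falls off the work surface, if the arm or the gripper's body presses on something with over 40 N, if the wrist force passes 120 N, or if a joint passes its speed limit or range.

## Working session

There is one attempt and no reset: what is moved stays moved. The work goes in short steps, Python scripts to look and compute and a tool call to move; the robot and the scene stay as the last step left them, time stands still between calls to the robot, and variables do not carry over. Pictures are saved under pics/ and viewed, at most 10 in all, crops included, and the job is handed in when it is done.

Besides the shell and the picture viewer there is one more tool, called after "Request:" as name(argument=value, ...), one argument or row to a line, values as JSON. servo_tool: Moves the arm, as the interface text tells. Shifts and turns lie within -1 to 1; 1 stands for 0.15 m of shift or 180 degrees of turn. Its arguments: {"type":"object","properties":{"series":{"type":"array","items":{"type":"array","items":{"type":"number"}}},"newtons":{"type":"number"}},"required":["series"]}

```bash
mkdir -p pics; ls; cat > h.py <<'E'
import numpy as np, cv2
from workcell import bot
def cam(n):
    c=bot.camera_info(n); f=192/np.tan(np.radians(c["vertical_fov"])/2)
    K=np.array([[f,0,c["cx"]],[0,f,c["cy"]],[0,0,1]]); return K,np.array(c["dist"]),np.array(c["R"]),np.array(c["t"])
def ray(n,uv):
    K,d,R,t=cam(n); p=cv2.undistortPoints(np.array(uv,float).reshape(-1,1,2),K,d).reshape(-1,2)
    D=np.c_[p,np.ones(len(p))]@R; return -R.T@t,D
def at_z(n,uv,z):
    o,D=ray(n,uv); return o+D*((z-o[2])/D[:,2])[:,None]
def proj(n,X):
    K,d,R,t=cam(n); return cv2.projectPoints(np.array(X,float).reshape(-1,1,3),cv2.Rodrigues(R)[0],t,K,d)[0].reshape(-1,2)
def tri(a,uva,b,uvb):
    oa,A=ray(a,uva); ob,B=ray(b,uvb); out=[]
    for x,y in zip(A,B):
        s=np.linalg.lstsq(np.c_[x,-y],ob-oa,rcond=None)[0]; p,q=oa+x*s[0],ob+y*s[1]; out.append(np.r_[(p+q)/2,np.linalg.norm(p-q)])
    return np.array(out)
E
python3 - <<'E'
from h import *
for n in("top","side"):
    im=bot.read_camera(n); cv2.imwrite(f"pics/{n}0.png",cv2.resize(im[:,:,::-1],(800,600),interpolation=cv2.INTER_CUBIC))
    K,d,R,t=cam(n); print(n,K[0,0],(-R.T@t).round(3),R[2].round(2),d)
    for k in ["transformer","spacer","dish","tray","tray_line","tray_cup","tray_heatsink","block_edge","block"]:
        print(k,[(round(r["score"],2),round(r["at"][1]*512,1),round(r["at"][0]*384,1)) for r in bot.mark_of(k,n)][:4])
print(bot.read_state())
E
```

```text
pics
top 413.30772366482654 [0.375 0.027 1.209] [ 0.08  0.03 -1.  ] [-0.0142164  0.         0.         0.         0.       ]
transformer [(0.87, 389.6, 177.4), (0.46, 347.2, 96.2), (0.19, 349.0, 170.2)]
spacer [(0.62, 357.7, 144.6)]
dish [(0.54, 346.9, 199.8), (0.44, 389.6, 174.6), (0.29, 388.0, 124.1)]
tray [(0.93, 393.4, 272.2), (0.79, 242.2, 170.9), (0.75, 191.5, 277.4), (0.61, 263.9, 155.1)]
tray_line [(0.79, 393.0, 263.2), (0.74, 236.8, 168.3), (0.68, 189.2, 283.4)]
tray_cup [(0.84, 221.1, 171.8), (0.74, 189.4, 300.2), (0.64, 384.4, 253.0), (0.33, 235.1, 168.9)]
tray_heatsink [(0.61, 265.3, 157.4), (0.61, 183.3, 255.9), (0.61, 404.4, 297.9), (0.56, 234.5, 167.8)]
block_edge [(0.62, 263.2, 88.9), (0.59, 206.4, 176.5)]
block []
side 373.909425899538 [0.245 0.804 0.869] [ 0.21 -0.67 -0.71] [-0.0939866  0.         0.         0.         0.       ]
transformer [(0.47, 275.7, 141.2)]
spacer [(0.59, 232.7, 233.9), (0.52, 243.7, 154.7)]
dish [(0.48, 286.1, 166.2)]
tray [(0.9, 333.8, 293.7), (0.84, 236.9, 204.7), (0.74, 348.2, 152.1)]
tray_line [(0.93, 341.8, 292.0), (0.89, 345.4, 153.2),
[... 239 characters left out ...]
ck [(0.69, 234.6, 220.2)]
{'time': 1.0, 'q': array([-1.17588444e+00,  2.63885952e-01,  1.60402990e+00,  7.22405175e-06,
        1.27369958e+00, -3.68684075e-02]), 'joint_vel': array([-0.00087105, -0.00022572,  0.00021104,  0.00103307, -0.00051367,
        0.00141724]), 'joint_torque': array([-1.00810601e-03, -5.15087557e+01, -3.67738652e+01, -2.57913644e-05,
        7.92070095e-04,  9.05139984e-06]), 'tool_pos': array([ 0.2824918 , -0.61302229,  0.23127302]), 'tcp_rot': array([-3.06864164e+00, -6.72974237e-01, -4.30602769e-06]), 'wrist_force': array([-0.37598552,  0.54130795,  0.07293709]), 'torque': array([0.01336822, 0.01148995, 0.03502835]), 'grip_force': 0.0, 'width': 0.9969310179703541}
```

View pics/top0.png

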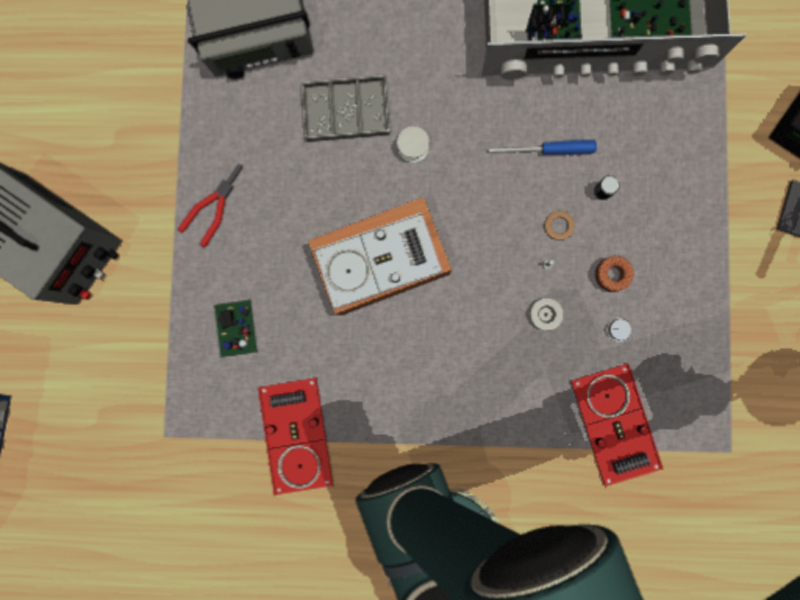

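View pics/side0.png

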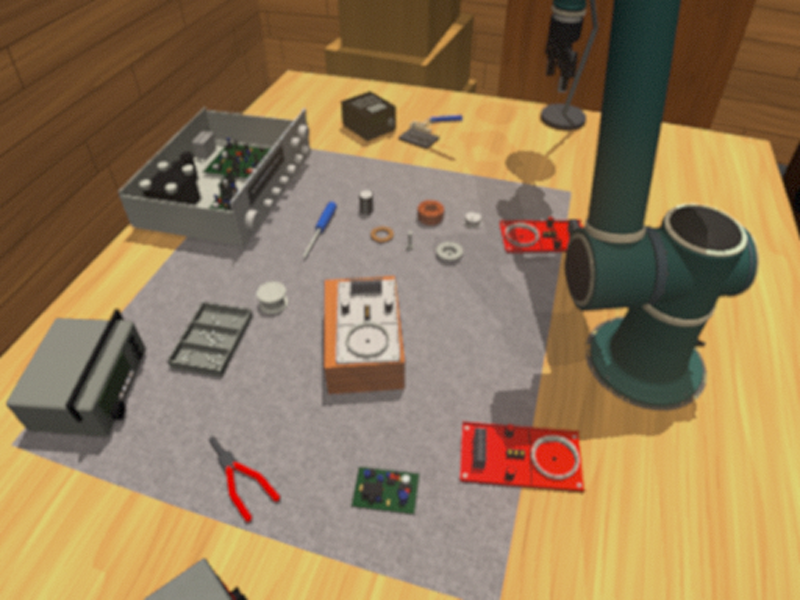

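The silver tray on the timber block is at about (378,258) in the enlarged top view, with its cup at (348,270) and its heatsink at (414,246). Two red tray look-alikes lie at (296,436) and (616,425) and are not meant. The transformer is the copper ring at (615,273), the spacer the thin brown ring at (560,225), and the dish the steel ring at (547,314). The knob is at (620,330) and the solder reel at (413,143). Next I fit models to the traced masks.

```bash
cat > fit.py <<'E'
from h import *
from scipy.optimize import minimize
A=np.linspace(0,2*np.pi,48,endpoint=False)
def ringpts(d,z): return np.c_[d/2*np.cos(A),d/2*np.sin(A),0*A+z]
def box(x0,x1,y0,y1,z0,z1): return np.array([[x,y,z] for x in(x0,x1) for y in(y0,y1) for z in(z0,z1)])
M={"transformer":np.r_[ringpts(.056,0),ringpts(.064,.004),ringpts(.064,.030),ringpts(.056,.034)],
   "spacer":np.r_[ringpts(.056,0),ringpts(.056,.008)],
   "dish":np.r_[ringpts(.060,.014),ringpts(.060,.018),ringpts(.02,0)],
   "tray":np.r_[box(-.1,.1,-.055,.055,0,.01)]}
def world(P,x,y,yaw,z): c,s=np.cos(yaw),np.sin(yaw); return P@np.array([[c,s,0],[-s,c,0],[0,0,1]])+[x,y,z]
def trace(k,n,near,fresh=False):
    rs=[r for r in bot.trace(k,n)]
    def cen(m): v,u=np.nonzero(m); return np.array([u.mean(),v.mean()])
    rs=[r for r in rs if r["mask"].sum()>20 and np.hypot(*(cen(r["mask"])-near))<15]
    return rs[0] if rs else None
def sil(k,p,n,z):
    u=proj(n,world(M[k],p[0],p[1],p[2] if len(p)>2 else 0,z)); h=cv2.convexHull(((u+.5)*16*4-32).astype(np.float32)).round().astype(np.int32)
    im=np.zeros((384*4,512*4),np.uint8); cv2.fillPoly(im,[h],255,cv2.LINE_AA,4); return cv2.resize(im,(512,384),interpolation=cv2.INTER_AREA)/255.
def fill(m):
    c,_=cv2.findContours(m.astype(np.uint8),cv2.RETR_EXTERNAL,cv2.CHAIN_APPROX_NONE); o=np.zeros(m.shape,np.uint8); cv2.drawContours(o,c,-1,1,-1); return o
def fit(k,masks,p0,z):
    ms={n:fill(m) for n,m in masks.items()}
    f=lambda p:sum(abs(sil(k,p,n,z)-m).sum()/m.sum() for n,m in ms.items())
    s=[np.array(p0)]+[np.array(p0)+.008*np.eye(len(p0))[i]*(10 if i==2 else 1) for i in range(len(p0))]
    r=minimize(f,p0,method="Nelder-Mead",options=dict(initial_simplex=s,xatol=1e-4,fatol=1e-4)); return r.x,r.fun
E
python3 - <<'E'
from fit import *
S=.64
near={"transformer":((615,273),(431,212)),"spacer":((560,225),(382,235)),"dish":((547,314),(449,252)),"tray":((378,258),(366,320))}
im={n:bot.read_camera(n) for n in("top","side")}
for k,(a,b) in near.items():
    z=.08 if k=="tray" else 0; ms={}
    for n,q in(("top",a),("side",b)):
        r=trace(k,n,np.array(q)*S)
        if r: ms[n]=r["mask"]; print(k,n,r["score"],r["mask"].sum())
    p0=at_z("top",[np.array(a)*S],z+.01)[0][:2]
    if k=="tray":
        p0=np.r_[p0,np.arctan2(*(at_z("top",[[221,172]],.084)-at_z("top",[[265.3,157.4]],.112))[0][[1,0]])]
    for sub in (ms,{n:ms[n] for n in ms if n=="top"},{n:ms[n] for n in ms if n=="side"}):
        if sub: x,f=fit(k,sub,p0,z); print("  ",list(sub),x.round(4),round(f,3))
c=im["top"][85:225,185:425]; c=cv2.resize(c,None,fx=3.3,fy=3.3,interpolation=cv2.INTER_CUBIC); cv2.imwrite("pics/crop.png",c[:,:,::-1])
E
```

```text
transformer top 0.95 433
transformer side 0.54 248
   ['top', 'side'] [ 0.5107 -0.3057] 0.219
   ['top'] [ 0.5131 -0.3068] 0.055
   ['side'] [ 0.5077 -0.3037] 0.062
spacer top 0.47 145
spacer side 0.69 80
   ['top', 'side'] [ 0.6024 -0.2075] 0.684
   ['top'] [ 0.6039 -0.2076] 0.234
   ['side'] [ 0.6025 -0.2058] 0.451
dish top 0.65 337
dish side 0.45 114
   ['top', 'side'] [ 0.4369 -0.1829] 0.606
   ['top'] [ 0.4372 -0.183 ] 0.096
   ['side'] [ 0.4349 -0.1818] 0.502
tray top 0.94 2893
tray side 0.84 2049
   ['top', 'side'] [0.5189 0.1249 1.9312] 0.098
   ['top'] [0.5199 0.1257 1.9172] 0.033
   ['side'] [0.5184 0.1238 1.9287] 0.052
```

View pics/crop.png

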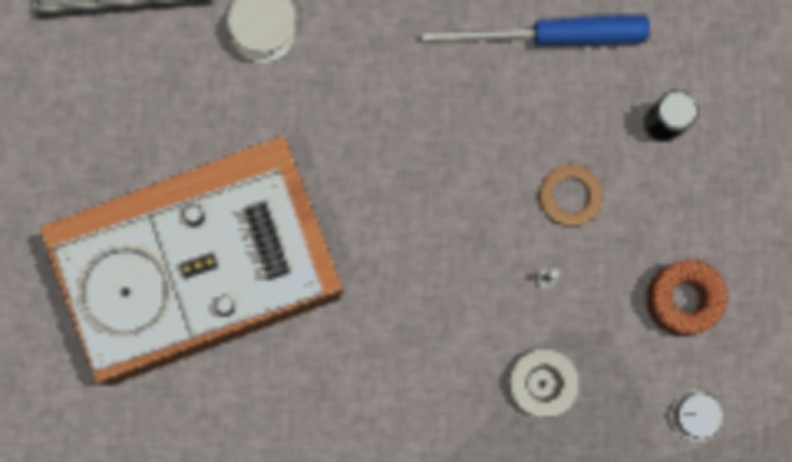

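The crop confirms it. The copper torus at (690,297) is the transformer, the thin ring at (571,196) the spacer, the dished washer at (543,383) the dish, and the silver tray with its cup at (125,292) the tray. I now move towards the transformer with the tool's y axis along the tray's y axis (20°).

Request:
servo_tool(
  series=[
    [0.867,1,-0.3,0,0,0.474,0],
    [0.867,1,-0.3,0,0,0.474,0],
    [0.867,1,-0.3,0,0,0.474,0],
    [0.867,1,-0.3,0,0,0.474,0],
    [0.867,1,-0.3,0,0,0.474,0],
    [0.867,1,-0.3,0,0,0.474,0],
    [0.867,1,-0.3,0,0,0.474,0],
    [0.867,1,-0.3,0,0,0.474,0],
    [0.867,1,-0.3,0,0,0.474,0],
    [0.867,1,-0.3,0,0,0.474,0],
    [0.867,1,-0.3,0,0,0.474,0],
  ],
  newtons=40,
)

```text
time: 2.6
tool_pos: [0.4126, -0.4631, 0.1864]
tcp_rot: [1.8, 2.575, -0.0]
wrist_force: [-0.3, -0.4, -1.1]
width: 0.995
grip_force: 0.0
```

Request:
servo_tool(
  series=[
    [0.653,1,-0.5,0,0,0,0],
    [0.653,1,-0.5,0,0,0,0],
    [0.653,1,-0.5,0,0,0,0],
    [0.653,1,-0.5,0,0,0,0],
    [0.653,1,-0.5,0,0,0,0],
    [0.653,1,-0.5,0,0,0,0],
  ],
)

```text
time: 3.2
tool_pos: [0.5106, -0.312, 0.1107]
tcp_rot: [-1.8, -2.573, 0.001]
wrist_force: [-0.2, -0.4, 0.4]
width: 1.001
grip_force: 0.0
```

Request:
servo_tool(
  series=[
    [0,0.043,-0.35,0,0,0,0],
    [0,0.043,-0.698,0,0,0,0],
    [0,0.043,-0.698,0,0,0,0],
    [0,0.043,-0.698,0,0,0,0],
    [0,0.043,-0.698,0,0,0,1],
    [0,0.043,-0.698,0,0,0,1],
    [0,0.043,-0.698,0,0,0,1],
    [0,0.043,-0.698,0,0,0,1],
    [0,0.043,-0.698,0,0,0,1],
  ],
)

```text
time: 4.1
tool_pos: [0.5128, -0.309, 0.0105]
tcp_rot: [1.797, 2.569, -0.001]
wrist_force: [-1.2, -1.4, 6.1]
width: 0.733
grip_force: 44.6
```

Request:
servo_tool(
  series=[
    [0,0,0.2,0,0,0,1],
    [0,0,0.6,0,0,0,1],
    [0,0,0.9,0,0,0,1],
    [0,0,1,0,0,0,1],
    [0,0,1,0,0,0,1],
    [0,0,1,0,0,0,1],
  ],
)

```text
time: 4.7
tool_pos: [0.5102, -0.3064, 0.1567]
tcp_rot: [1.8, 2.574, 0.0]
wrist_force: [-0.6, 1.4, -4.9]
width: 0.735
grip_force: 47.2
```

```bash
python3 - <<'E'
from fit import *
s=bot.read_state(); print(s["time"],s["tool_pos"],s["wrist_force"],s["width"],s["grip_force"])
ims=[]
for n in("top","side"):
    im=bot.read_camera(n); u=proj(n,[s["tool_pos"]])[0].astype(int); print(n,u)
    v0,u0=max(u[1]-50,0),max(u[0]-60,0); c=im[v0:v0+100,u0:u0+120]; ims.append(cv2.resize(c,(400,333),interpolation=cv2.INTER_CUBIC))
cv2.imwrite("pics/held.png",np.hstack(ims)[:,:,::-1])
E
```

```text
4.7 [ 0.51018988 -0.30639886  0.15669745] [-0.56427047  1.3535236  -4.86749753] 0.7354725094498062 47.246209625154734
top [408 170]
side [276 103]
```

View pics/held.png

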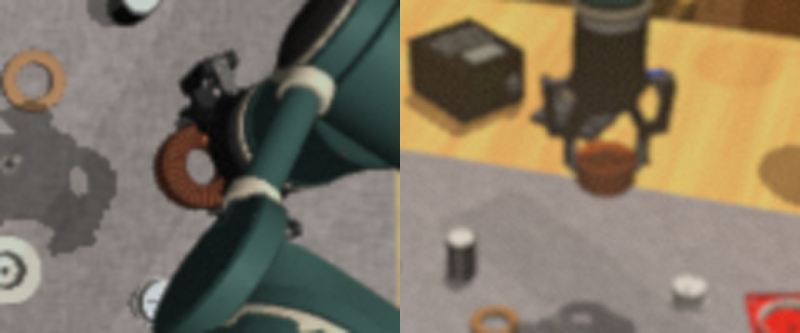

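The transformer is held (left half: ring centre near (193,167), right half: level at (605,167)). I fit its offset in the grip.

```bash
cat > held.py <<'E'
from fit import *
def held(k,p0,thr=1.45,z0=None):
    ims={n:bot.read_camera(n).astype(float) for n in("top","side")}
    L={}
    for n,im in ims.items():
        u=proj(n,[p0])[0]; V,U=np.mgrid[:384,:512]; roi=np.hypot(U-u[0],V-u[1])<25
        r,g,b=im[...,0],im[...,1],im[...,2]
        obj=(r>thr*g)&(g>15)&(r<200)&roi&(r-g>25)&((g-b)<40)
        bg=roi&(im.max(2)>85)&~obj&(r>=b-3)
        L[n]=(obj,bg); print(n,obj.sum(),bg.sum())
    f=lambda p:sum(((1-sil(k,p[:2],n,p[2]))[L[n][0]].sum()+sil(k,p[:2],n,p[2])[L[n][1]].sum()) for n in L)
    s=[np.array(p0)]+[np.array(p0)+.008*np.eye(3)[i] for i in range(3)]
    r=minimize(f,p0,method="Nelder-Mead",options=dict(initial_simplex=s,xatol=1e-4,fatol=1e-3)); return r.x,r.fun
E
python3 - <<'E'
from held import *
s=bot.read_state(); t=s["tool_pos"]
for d in([0,0,-.008],[-.002,.005,-.004]):
    x,f=held("transformer",t+np.array(d)); e=x-t; print(x.round(4),f,"rel TCP",e.round(4),"along tool x(-.342,.94)",(e[:2]@[-.342,.94]).round(4),"y",(e[:2]@[.94,.342]).round(4))
E
```

```text
top 226 817
side 199 1496
[ 0.5096 -0.3028  0.1441] 187.97254901960784 rel TCP [ 0.0009  0.0026 -0.0098] along tool x(-.342,.94) 0.0021 y 0.0017
top 226 884
side 195 1504
[ 0.5097 -0.3024  0.1438] 187.50980392156862 rel TCP [ 0.001   0.003  -0.0101] along tool x(-.342,.94) 0.0025 y 0.002
```

Request:
servo_tool(
  series=[
    [0,0.25,0,0,0,0,1],
    [0,0.55,0,0,0,0,1],
    [0,0.87,0,0,0,0,1],
    [0,1,0,0,0,0,1],
  ],
)

```text
time: 5.4
tool_pos: [0.5092, -0.1529, 0.1552]
tcp_rot: [-1.797, -2.573, -0.001]
wrist_force: [0.7, -0.9, -4.8]
width: 0.732
grip_force: 47.2
```

Request:
servo_tool(
  series=[
    [0,0.33,0,0,0,0,1],
    [0,0.66,0,0,0,0,1],
    [0,1,0,0,0,0,1],
  ],
)

```text
time: 5.7
tool_pos: [0.5099, -0.006, 0.1559]
tcp_rot: [-1.801, -2.573, 0.001]
wrist_force: [2.0, 0.4, -4.9]
width: 0.732
grip_force: 47.2
```

Request:
servo_tool(
  series=[
    [0,0.33,0,0,0,0,1],
    [0,0.66,0,0,0,0,1],
    [0,0.9,0,0,0,0,1],
    [0,1,0,0,0,0,1],
    [0,1,0,0,0,0,1],
    [0,1,0,0,0,0,1],
  ],
)

```text
time: 6.3
tool_pos: [0.5101, 0.1419, 0.1559]
tcp_rot: [-1.799, -2.575, 0.003]
wrist_force: [-0.7, -1.3, -4.6]
width: 0.733
grip_force: 47.2
```

Request:
servo_tool(
  series=[
    [-0.064,0.193,0,0,0,0,1],
    [-0.064,0.193,-0.15,0,0,0,1],
    [-0.064,0.193,-0.25,0,0,0,1],
    [-0.064,0.193,-0.25,0,0,0,1],
    [-0.064,0.193,-0.25,0,0,0,1],
  ],
)

```text
time: 6.8
tool_pos: [0.5005, 0.17, 0.1184]
tcp_rot: [-1.802, -2.572, 0.003]
wrist_force: [0.1, 0.5, -3.7]
width: 0.732
grip_force: 47.1
```

```bash
python3 - <<'E'
from fit import *
P=np.array([bot.read_state()["tool_pos"] for _ in range(3)]); print(P)
ims=[]
C=world(np.array([[.055,0,.004]]),.5189,.1249,1.925,.08)[0]; print(C)
for n in("top","side"):
    im=bot.read_camera(n)
    u=proj(n,[C])[0].astype(int); v0,u0=u[1]-50,u[0]-60
    c=cv2.resize(im[v0:v0+100,u0:u0+120],(400,333),interpolation=cv2.INTER_CUBIC)
    for pts,col in((ringpts(.073,.010)+C,(0,0,255)),(ringpts(.064,.034)+C+[0,0,.028],(0,255,0))):
        q=((proj(n,pts)-[u0,v0]+.5)*400/120-.5).astype(int); cv2.polylines(c,[q],True,col,1)
    ims.append(c)
cv2.imwrite("pics/above.png",np.hstack(ims)[:,:,::-1])
E
```

```text
[[0.50050646 0.17002715 0.11837134]
 [0.50050646 0.17002715 0.11837134]
 [0.50050646 0.17002715 0.11837134]]
[0.4998236  0.17648576 0.084     ]
```

View pics/above.png

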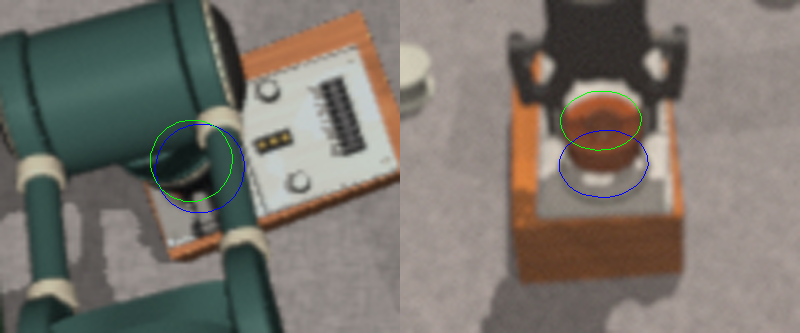

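Request:
servo_tool(
  series=[
    [0,0,-0.06,0,0,0,1],
    [0,0,-0.1,0,0,0,1],
    [0,0,-0.12,0,0,0,1],
    [0,0,-0.13,0,0,0,1],
    [0,0,-0.13,0,0,0,1],
  ],
)

```text
time: 7.4
tool_pos: [0.5006, 0.1714, 0.0992]
tcp_rot: [-1.8, -2.574, 0.001]
wrist_force: [0.8, 0.2, -3.9]
width: 0.73
grip_force: 47.2
```

Request:
servo_tool(
  series=[
    [0,0,-0.015,0,0,0,1],
    [0,0,-0.03,0,0,0,1],
    [0,0,-0.03,0,0,0,1],
  ],
)

```text
time: 7.7
tool_pos: [0.5006, 0.1713, 0.0948]
tcp_rot: [-1.8, -2.574, 0.001]
wrist_force: [0.0, -0.6, -4.9]
width: 0.732
grip_force: 47.2
```

Request:
servo_tool(
  series=[
    [0,0,-0.015,0,0,0,1],
    [0,0,-0.015,0,0,0,1],
    [0,0,-0.015,0,0,0,1],
  ],
)

```text
time: 8.0
tool_pos: [0.5011, 0.1715, 0.0945]
tcp_rot: [1.801, 2.574, 0.0]
wrist_force: [-4.4, -1.9, 5.9]
width: 0.731
grip_force: 48.1
```

Request:
servo_tool(
  series=[
    [0,0,-0.012,0,0,0,1],
    [0,0,-0.012,0,0,0,1],
    [0,0,-0.012,0,0,0,1],
  ],
)

```text
time: 8.3
tool_pos: [0.5011, 0.1715, 0.0944]
tcp_rot: [1.8, 2.574, 0.0]
wrist_force: [-9.3, -2.1, 17.0]
width: 0.73
grip_force: 49.2
```

Request:
servo_tool(
  series=[
    [-0.005,0,0.012,0,0,0,1],
    [-0.005,0,0.012,0,0,0,1],
    [-0.005,0,0.015,0,0,0,0],
    [-0.005,0,0.015,0,0,0,0],
    [-0.005,0,0.015,0,0,0,0],
    [-0.005,0,0.015,0,0,0,0],
    [-0.005,0,0.3,0,0,0,0],
    [-0.005,0,0.6,0,0,0,0],
    [-0.005,0,0.9,0,0,0,0],
    [-0.005,0,0.9,0,0,0,0],
  ],
)

```text
time: 9.3
tool_pos: [0.5049, 0.1727, 0.2341]
tcp_rot: [1.796, 2.567, 0.017]
wrist_force: [1.4, -0.8, 1.1]
width: 0.997
grip_force: 0.0
```

Request:
servo_tool(
  series=[
    [0.2,-0.33,0,0,0,0,0],
    [0.4,-0.66,0,0,0,0,0],
    [0.5,-1,0,0,0,0,0],
  ],
)

```text
time: 9.6
tool_pos: [0.5702, 0.038, 0.2258]
tcp_rot: [1.798, 2.575, 0.001]
wrist_force: [0.4, 0.8, 0.9]
width: 1.001
grip_force: 0.0
```

Request:
servo_tool(
  series=[
    [0.1,-0.33,0,0,0,0,0],
    [0.15,-0.66,0,0,0,0,0],
    [0.18,-1,-0.2,0,0,0,0],
  ],
)

```text
time: 9.9
tool_pos: [0.5983, -0.1049, 0.2046]
tcp_rot: [1.797, 2.568, 0.005]
wrist_force: [0.3, -0.1, 0.0]
width: 1.001
grip_force: 0.0
```

```bash
python3 - <<'E'
from fit import *
s=bot.read_state();print(s["time"],s["tool_pos"],s["tcp_rot"])
ims=[];mt={};mf={}
for n in("top","side"):
    im=bot.read_camera(n)
    r=trace("transformer",n,proj(n,[[.4998,.1765,.1]])[0]); t=trace("tray",n,proj(n,[[.519,.125,.09]])[0])
    if r: mf[n]=r["mask"]; print(n,r["score"],fit("transformer",{n:r["mask"]},[.4998,.1765],.084))
    if t: mt[n]=t["mask"]; print(n,fit("tray",{n:t["mask"]},[.519,.125,1.925],.08))
    u=proj(n,[[.4998,.1765,.09]])[0].astype(int); v0,u0=u[1]-50,u[0]-60
    ims.append(cv2.resize(im[v0:v0+100,u0:u0+120],(400,333),interpolation=cv2.INTER_CUBIC))
cv2.imwrite("pics/seated.png",np.hstack(ims)[:,:,::-1])
print(fit("transformer",mf,[.4998,.1765],.084))
E
```

```text
9.9 [ 0.59834135 -0.10487694  0.20458709] [1.79689066 2.56781335 0.00456414]
top 0.63 (array([0.50053765, 0.17607478]), np.float64(0.080149227832726))
top (array([0.5191864 , 0.12578532, 1.92408802]), np.float64(0.03302459105189037))
side 0.97 (array([0.49884292, 0.17141635]), np.float64(0.09238259637940954))
side (array([0.51723032, 0.12436921, 1.90726374]), np.float64(0.04983110075713454))
(array([0.49951606, 0.17504017]), np.float64(0.2151483014748479))
```

View pics/seated.png

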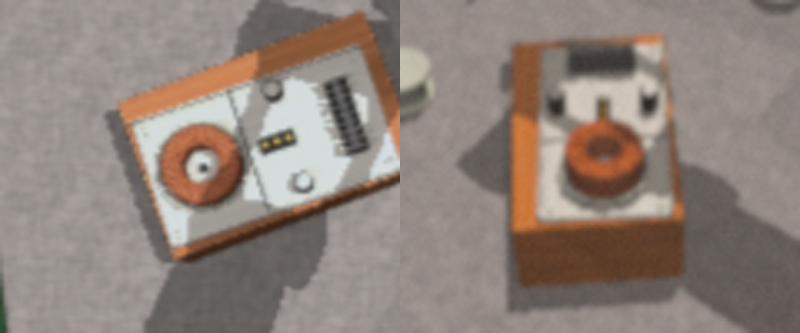

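```bash
python3 - <<'E'
from fit import *
im=bot.read_camera("side"); r=trace("transformer","side",proj("side",[[.4998,.1765,.1]])[0]); m=fill(r["mask"])
ys,xs=np.nonzero(m); cx=int(xs.mean())
for z in(.084,.088,.092):
    for p in([.4985,.1750],[.5005,.1765]):
        s=sil("transformer",p,"side",z)
        print(z,p,"top",[round(384-np.argmax(np.cumsum(s[:,c])>.5)-0,1)*0+np.nonzero(s[:,c]>.5)[0][0] for c in range(cx-8,cx+9,4)],"left/right",np.nonzero(s.max(0)>.5)[0][[0,-1]],"resid upper",abs(s-m)[:int(ys.mean())].sum().round(1))
print("obs top",[np.nonzero(m[:,c])[0][0] for c in range(cx-8,cx+9,4)],xs.min(),xs.max(),ys.max())
E
```

```text
0.084 [0.4985, 0.175] top [np.int64(204), np.int64(202), np.int64(202), np.int64(202), np.int64(204)] left/right [223 246] resid upper 14.2
0.084 [0.5005, 0.1765] top [np.int64(204), np.int64(202), np.int64(202), np.int64(203), np.int64(205)] left/right [222 245] resid upper 29.1
0.088 [0.4985, 0.175] top [np.int64(203), np.int64(201), np.int64(201), np.int64(201), np.int64(203)] left/right [223 246] resid upper 23.7
0.088 [0.5005, 0.1765] top [np.int64(203), np.int64(201), np.int64(201), np.int64(202), np.int64(204)] left/right [222 245] resid upper 32.4
0.092 [0.4985, 0.175] top [np.int64(202), np.int64(200), np.int64(200), np.int64(200), np.int64(202)] left/right [223 246] resid upper 46.6
0.092 [0.5005, 0.1765] top [np.int64(202), np.int64(200), np.int64(200), np.int64(201), np.int64(203)] left/right [222 245] resid upper 51.9
obs top [np.int64(204), np.int64(202), np.int64(201), np.int64(202), np.int64(204)] 223 247 224
```

The transformer sits level at seat height (fits at z=0.084) and centred in the cup. In the picture it is at (202,165) in the top half and (605,158) in the side half. Next is the spacer.

Request:
servo_tool(
  series=[
    [0,-0.33,-0.2,0,0,0,0.22],
    [0,-0.536,-0.5,0,0,0,0.22],
    [0,-0.536,-0.8,0,0,0,0.22],
    [0,-0.536,-0.8,0,0,0,0.22],
    [0,-0.536,-0.8,0,0,0,0.22],
  ],
  newtons=20,
)

```text
time: 10.8
tool_pos: [0.594, -0.1807, 0.0803]
tcp_rot: [-1.797, -2.572, 0.001]
wrist_force: [0.0, -0.3, 0.2]
width: 0.777
grip_force: 0.0
```

```bash
python3 - <<'E'
from fit import *
s=bot.read_state(); print(s["time"],s["tool_pos"],s["width"],s["q"].round(2))
im=bot.read_camera("side"); t=s["tool_pos"]; u=proj("side",[t])[0].astype(int);v0,u0=u[1]-45,u[0]-60
c=cv2.resize(im[v0:v0+90,u0:u0+120],(800,600),interpolation=cv2.INTER_CUBIC)
d=np.array([.94,.342,0])
for k,col in((0,(0,0,255)),(.0068,(0,255,0))):
    for sg in(-1,1):
        q=((proj("side",[t+sg*.033*d+[0,0,k]])[0]-[u0,v0]+.5)*800/120-.5).astype(int); cv2.circle(c,tuple(int(v) for v in q),5,col,-1)
q=((proj("side",ringpts(.056,.008)+[.603,-.207,0])-[u0,v0]+.5)*800/120-.5).astype(int); cv2.polylines(c,[q],True,(255,0,255),1)
cv2.imwrite("pics/sp.png",c[:,:,::-1])
E
```

```text
10.8 [ 0.59395755 -0.18066232  0.0802786 ] 0.7772775973277714 [-0.34  0.3   1.86  0.    0.99 -0.69]
```

View pics/sp.png

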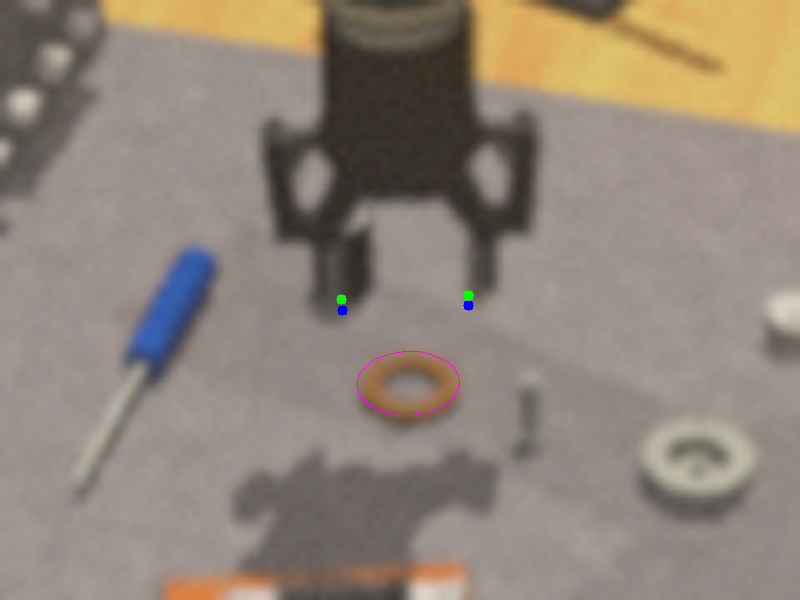

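The side crop shows the fingertips at (342,305) and (468,300) as modelled, and the spacer at (410,386) about where I measured it. I correct sideways, descend and grip.

Request:
servo_tool(
  series=[
    [0.05,-0.179,-0.1,0,0,0,0.22],
    [0.05,-0.179,-0.3,0,0,0,0.22],
    [0.05,-0.179,-0.46,0,0,0,0.22],
    [0.05,-0.179,-0.542,0,0,0,0.22],
    [0.05,-0.179,-0.542,0,0,0,0.22],
    [0.05,-0.179,-0.542,0,0,0,0.22],
    [0.05,-0.179,-0.542,0,0,0,0.22],
  ],
)

```text
time: 11.55
tool_pos: [0.6045, -0.2094, 0.0025]
tcp_rot: [1.798, 2.572, 0.001]
wrist_force: [-0.6, -0.3, 0.2]
width: 0.782
grip_force: 0.0
```

Request:
servo_tool(
  series=[
    [0,0,0,0,0,0,1],
    [0,0,0,0,0,0,1],
    [0,0,0,0,0,0,1],
    [0,0,0,0,0,0,1],
  ],
)

```text
time: 11.95
tool_pos: [0.604, -0.2094, 0.0022]
tcp_rot: [1.799, 2.572, 0.002]
wrist_force: [-1.0, 0.8, 7.1]
width: 0.628
grip_force: 20.3
```

Request:
servo_tool(
  series=[
    [0,0,0,0,0,0,0.24],
    [0,0,0,0,0,0,0.24],
    [0,0,-0.027,0,0,0,0.24],
    [0,0,-0.027,0,0,0,0.24],
    [0,0,-0.027,0,0,0,0.24],
  ],
)

```text
time: 12.45
tool_pos: [0.602, -0.2089, -0.0046]
tcp_rot: [-1.8, -2.573, 0.0]
wrist_force: [-0.2, -0.3, -0.4]
width: 0.758
grip_force: 0.0
```

Request:
servo_tool(
  series=[
    [0,0,0,0,0,0,1],
    [0,0,0,0,0,0,1],
    [0,0,0,0,0,0,1],
    [0,0,0,0,0,0,1],
  ],
)

```text
time: 12.85
tool_pos: [0.6029, -0.2092, -0.0036]
tcp_rot: [1.8, 2.574, 0.0]
wrist_force: [-0.3, -0.4, 2.1]
width: 0.632
grip_force: 22.6
```

Request:
servo_tool(
  series=[
    [0,0,0.15,0,0,0,1],
    [0,0,0.45,0,0,0,1],
    [0,0,0.75,0,0,0,1],
    [0,0.2,1,0,0,0,1],
    [0,0.5,1,0,0,0,1],
    [0,0.8,1,0,0,0,1],
    [0,1,1,0,0,0,1],
    [0,1,1,0,0,0,1],
  ],
)

```text
time: 13.65
tool_pos: [0.6017, -0.0553, 0.1457]
tcp_rot: [-1.795, -2.576, -0.001]
wrist_force: [-0.6, -0.1, -0.2]
width: 0.633
grip_force: 21.5
```

Request:
servo_tool(
  series=[
    [-0.2,0.3,0,0,0,0,1],
    [-0.45,0.6,0,0,0,0,1],
    [-0.68,0.9,0,0,0,0,1],
    [-0.68,1,0,0,0,0,1],
    [-0.68,1,0,0,0,0,1],
  ],
)

```text
time: 14.15
tool_pos: [0.4983, 0.093, 0.1454]
tcp_rot: [-1.795, -2.576, 0.001]
wrist_force: [-0.9, -0.3, -0.2]
width: 0.631
grip_force: 21.5
```

Request:
servo_tool(
  series=[
    [0.011,0.25,0,0,0,0,1],
    [0.011,0.45,0,0,0,0,1],
    [0.011,0.538,0,0,0,0,1],
    [0.011,0.538,-0.1,0,0,0,1],
    [0.011,0.538,-0.156,0,0,0,1],
    [0.011,0.538,-0.156,0,0,0,1],
    [0.011,0.538,-0.156,0,0,0,1],
  ],
)

```text
time: 14.85
tool_pos: [0.5016, 0.1703, 0.1215]
tcp_rot: [-1.802, -2.572, 0.003]
wrist_force: [0.2, -0.2, 0.7]
width: 0.632
grip_force: 21.5
```

```bash
python3 - <<'E'
from fit import *
s=bot.read_state(); t=s["tool_pos"]; print(s["time"],t,s["tcp_rot"])
im=bot.read_camera("side"); r=bot.trace("transformer","side"); r2=bot.trace("spacer","side")
for k,rr in(("transformer",r),("spacer",r2)):
    for q in rr:
        v,u=np.nonzero(q["mask"]); print(k,q["score"],len(u),u.mean(),v.mean(),u.min(),u.max(),v.min(),v.max())
print(proj("side",[[.4995,.1755,.118],[.4995,.1755,.126]]))
u0,v0=205,165
c=cv2.resize(im[v0:v0+60,u0:u0+80],(800,600),interpolation=cv2.INTER_CUBIC)
for pts,col in((ringpts(.056,.034)+[.4985,.1750,.084],(0,0,255)),(ringpts(.056,.008)+[.4985,.1750,t[2]+.0036],(0,255,0))):
    q=((proj("side",pts)-[u0,v0]+.5)*10-.5).astype(int); cv2.polylines(c,[q],True,col,1)
cv2.imwrite("pics/sp2.png",c[:,:,::-1])
E
```

```text
14.85 [0.50158276 0.17025091 0.12153544] [-1.80164079 -2.57225981  0.00309004]
transformer 0.7 346 235.79479768786126 214.97976878612718 224 247 201 225
spacer 0.53 232 234.90086206896552 205.31465517241378 225 245 197 213
[[234.63015793 209.48569583]
 [234.50186854 207.49110774]]
```

View pics/sp2.png

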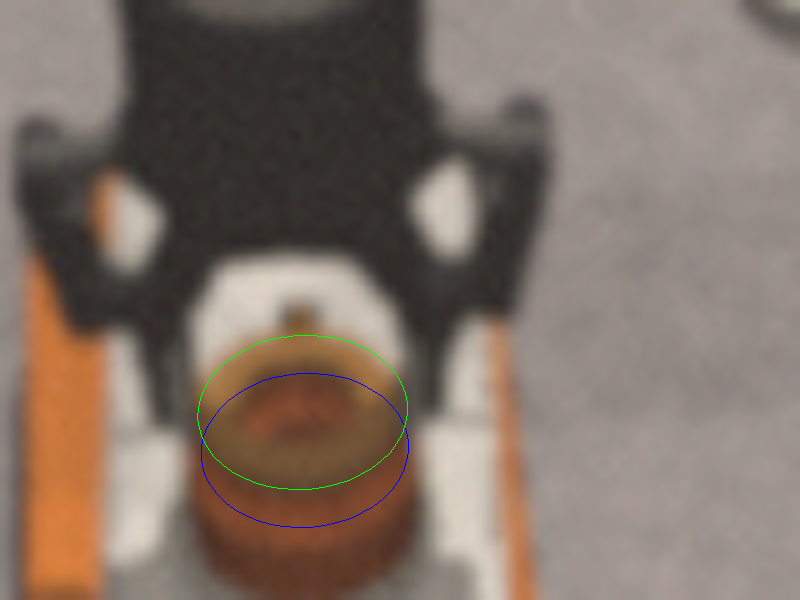

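The spacer hangs level, its outline (198–407 px in the crop) centred over the transformer's top. I lower it.

Request:
servo_tool(
  series=[
    [0,0,-0.02,0,0,0,1],
    [0,0,-0.04,0,0,0,1],
    [0,0,-0.04,0,0,0,1],
    [0,0,-0.04,0,0,0,1],
  ],
)

```text
time: 15.4
tool_pos: [0.502, 0.1717, 0.1165]
tcp_rot: [-1.8, -2.574, 0.0]
wrist_force: [0.4, 0.3, 0.1]
width: 0.638
grip_force: 21.5
```

Request:
servo_tool(
  series=[
    [0,0,-0.01,0,0,0,1],
    [0,0,-0.01,0,0,0,1],
    [0,0,-0.01,0,0,0,1],
  ],
)

```text
time: 15.7
tool_pos: [0.5021, 0.1717, 0.1151]
tcp_rot: [-1.8, -2.574, 0.0]
wrist_force: [0.2, -0.2, -0.4]
width: 0.632
grip_force: 21.5
```

Request:
servo_tool(
  series=[
    [0,0,-0.01,0,0,0,1],
    [0,0,-0.01,0,0,0,1],
    [0,0,-0.01,0,0,0,1],
  ],
)

```text
time: 16.0
tool_pos: [0.5025, 0.1718, 0.1143]
tcp_rot: [1.8, 2.574, 0.001]
wrist_force: [-2.0, -0.7, 4.9]
width: 0.63
grip_force: 24.3
```

Contact came at z=0.114 as predicted, which also confirms that the transformer is fully seated. I release and go for the dish.

Request:
servo_tool(
  series=[
    [0,0,0.005,0,0,0,0.15],
    [0,0,0.005,0,0,0,0.15],
    [0,0,0.005,0,0,0,0.15],
    [0,0,0.1,0,0,0,0.15],
    [0,0,0.35,0,0,0,0.15],
    [0,-0.3,0.45,0,0,0,0.15],
    [0,-0.6,0.45,0,0,0,0.15],
    [0,-1,0.45,0,0,0,0.15],
    [0,-1,0.45,0,0,0,0.15],
  ],
)

```text
time: 16.9
tool_pos: [0.5024, 0.0177, 0.1826]
tcp_rot: [1.804, 2.569, -0.001]
wrist_force: [0.8, 0.5, 0.6]
width: 0.851
grip_force: 0.0
```

Request:
servo_tool(
  series=[
    [-0.3,-0.33,0,0,0,0,0.15],
    [-0.4,-0.66,0,0,0,0,0.15],
    [-0.42,-1,0,0,0,0,0.15],
    [-0.42,-1,0,0,0,0,0.15],
    [-0.42,-1,0,0,0,0,0.15],
  ],
)

```text
time: 17.4
tool_pos: [0.4391, -0.1302, 0.182]
tcp_rot: [1.805, 2.57, 0.0]
wrist_force: [1.2, 0.1, -0.2]
width: 0.85
grip_force: 0.0
```

```bash
python3 - <<'E'
from fit import *
s=bot.read_state();print(s["time"],s["tool_pos"],s["tcp_rot"],s["width"])
C=[.4995,.1755]
for n in("top","side"):
    im=bot.read_camera(n)
    for k,z,c in(("spacer",.118,C),("transformer",.084,C),("dish",0,[.4365,-.1825])):
        r=trace(k,n,proj(n,[[*c,z]])[0])
        print(n,k,r and (r["score"],*fit(k,{n:r["mask"]},c,z)))
    u=proj(n,[[.4995,.1755,.118]])[0].astype(int); v0,u0=u[1]-37,u[0]-25
    cv2.imwrite(f"pics/raw_{n}.png",im[:,:,::-1])
    d=cv2.resize(im[v0:v0+75,u0:u0+50],(400,600),interpolation=cv2.INTER_CUBIC); ims=d if n=="top" else np.hstack([ims,d])
cv2.imwrite("pics/sp3.png",ims[:,:,::-1])
E
```

```text
17.4 [ 0.43913414 -0.13024883  0.18204096] [1.80493680e+00 2.56975334e+00 2.92730706e-04] 0.8500765020296264
top spacer (0.56, array([0.50297676, 0.17379592]), np.float64(0.0689261854326218))
top transformer (0.62, array([0.48979019, 0.17433056]), np.float64(4.157446808510638))
top dish None
side spacer (0.76, array([0.50147624, 0.17159059]), np.float64(0.14897470438557103))
side transformer (0.77, array([0.49640046, 0.17590096]), np.float64(0.5997936016511868))
side dish (0.66, array([ 0.43267458, -0.17949837]), np.float64(0.11997469955724224))
```

View pics/sp3.png

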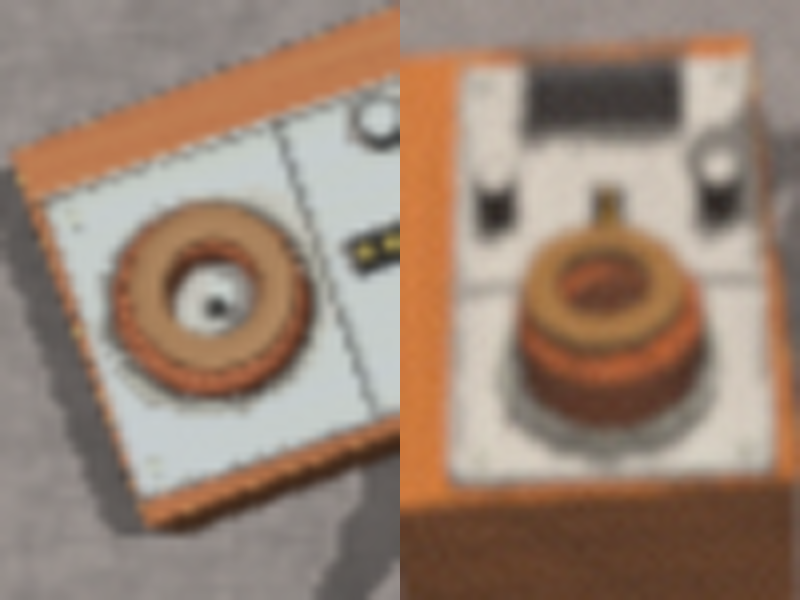

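```bash
python3 - <<'E'
from fit import *
for n,sp,c in(("top",[.5030,.1738],[.5005,.1761]),("side",[.5015,.1716],[.4985,.175])):
    im=cv2.imread(f"pics/raw_{n}.png")[:,:,::-1].astype(float); u=proj(n,[[*c,.1]])[0]; V,U=np.mgrid[:384,:512]
    roi=np.hypot(U-u[0],V-u[1])<18
    m=fill((im[...,0]>1.25*im[...,2])&roi); nn,l,st,_=cv2.connectedComponentsWithStats(m); m=(l==l[int(u[1])+6,int(u[0])-8]) ; print(n,m.sum())
    w=roi.copy()
    if n=="side": w&=V<u[1]+6
    s2=lambda p:np.maximum(sil("transformer",p[:2],n,.084),sil("spacer",p[2:],n,.118))
    w2=w
    f=lambda p:abs(s2(np.r_[p,sp])-m)[w2].sum()
    p0=np.array(c); r=minimize(f,p0,method="Nelder-Mead",options=dict(initial_simplex=[p0,p0+[.006,0],p0+[0,.006]],xatol=1e-4)); print(r.x,r.fun,f(p0), "offset spacer-transf",np.array(sp)-r.x)
    # hole centre of spacer: dark interior check
E
```

```text
top 493
[0.500407   0.17595277] 19.721568627450978 20.866666666666667 offset spacer-transf [ 0.002593   -0.00215277]
side 541
[0.49937071 0.17390399] 29.705882352941174 30.68627450980392 offset spacer-transf [ 0.00212929 -0.00230399]
```

The pictures and fits agree that the spacer lies level but about (+2.4, −2.2) mm off the transformer's axis. I regrip it and shift it over.

Request:
servo_tool(
  series=[
    [0.2,0.33,0,0,0,0,0.2],
    [0.35,0.66,0,0,0,0,0.2],
    [0.42,1,0,0,0,0,0.2],
    [0.42,1,0,0,0,0,0.2],
    [0.42,1,0,0,0,0,0.2],
  ],
)

```text
time: 18.3
tool_pos: [0.5024, 0.024, 0.181]
tcp_rot: [-1.794, -2.578, 0.0]
wrist_force: [0.1, 0.7, 0.7]
width: 0.803
grip_force: 0.0
```

Request:
servo_tool(
  series=[
    [0,0.33,0,0,0,0,0.2],
    [0,0.66,0,0,0,0,0.2],
    [0,1,0,0,0,0,0.2],
    [0,1,-0.1,0,0,0,0.2],
    [0,1,-0.3,0,0,0,0.2],
    [0,1,-0.3,0,0,0,0.2],
    [0,1,-0.3,0,0,0,0.2],
  ],
)

```text
time: 19.0
tool_pos: [0.5012, 0.17, 0.1353]
tcp_rot: [-1.801, -2.572, 0.004]
wrist_force: [0.0, 0.5, 0.5]
width: 0.802
grip_force: 0.0
```

Request:
servo_tool(
  series=[
    [0,0,-0.08,0,0,0,0.2],
    [0,0,-0.13,0,0,0,0.2],
    [0,0,-0.13,0,0,0,0.2],
    [0,0,-0.13,0,0,0,0.2],
    [0,0,-0.13,0,0,0,1],
    [0,0,-0.13,0,0,0,1],
    [0,0,-0.13,0,0,0,1],
    [0,0,-0.13,0,0,0,1],
  ],
)

```text
time: 19.8
tool_pos: [0.5027, 0.1718, 0.1173]
tcp_rot: [1.8, 2.574, 0.001]
wrist_force: [-0.0, 0.3, 2.8]
width: 0.627
grip_force: 21.4
```

Request:
servo_tool(
  series=[
    [0,0,0.025,0,0,0,1],
    [0,0,0.025,0,0,0,1],
    [-0.016,0.015,0.025,0,0,0,1],
    [-0.016,0.015,0.025,0,0,0,1],
    [-0.016,0.015,0.01,0,0,0,1],
    [-0.016,0.015,0,0,0,0,1],
    [-0.016,0.015,-0.003,0,0,0,1],
    [-0.016,0.015,-0.003,0,0,0,1],
  ],
)

```text
time: 20.6
tool_pos: [0.4997, 0.174, 0.1173]
tcp_rot: [-1.8, -2.574, 0.0]
wrist_force: [-4.7, -1.0, 8.1]
width: 0.629
grip_force: 21.9
```

Request:
servo_tool(
  series=[
    [0,0,0,0,0,0,0.15],
    [0,0,0,0,0,0,0.15],
    [0,0,0,0,0,0,0.15],
    [0,0,0.1,0,0,0,0.15],
    [0,0,0.35,0,0,0,0.15],
    [0,-0.3,0.45,0,0,0,0.15],
    [0,-0.6,0.45,0,0,0,0.15],
    [0,-1,0.45,0,0,0,0.15],
    [0,-1,0.45,0,0,0,0.15],
  ],
)

```text
time: 21.5
tool_pos: [0.5, 0.02, 0.1852]
tcp_rot: [1.804, 2.569, -0.001]
wrist_force: [-1.0, -0.7, 0.4]
width: 0.851
grip_force: 0.0
```

Request:
servo_tool(
  series=[
    [-0.3,-0.33,0,0,0,0,0.15],
    [-0.4,-0.66,0,0,0,0,0.15],
    [-0.41,-1,0,0,0,0,0.15],
    [-0.41,-1,0,0,0,0,0.15],
    [-0.41,-1,0,0,0,0,0.15],
  ],
)

```text
time: 22.0
tool_pos: [0.4383, -0.128, 0.1846]
tcp_rot: [1.805, 2.57, 0.0]
wrist_force: [0.5, 0.9, 0.2]
width: 0.852
grip_force: 0.0
```

```bash
cat > sp.py <<'E'
from fit import *
s=bot.read_state();print(s["time"],s["tool_pos"],s["tcp_rot"],s["width"])
for n,c in(("top",[.5005,.1761]),("side",[.4985,.175])):
    im=bot.read_camera(n).astype(float)
    r=trace("spacer",n,proj(n,[[*c,.118]])[0]); sp=fit("spacer",{n:r["mask"]},c,.118)
    u=proj(n,[[*c,.1]])[0]; V,U=np.mgrid[:384,:512]; roi=np.hypot(U-u[0],V-u[1])<18
    m=fill((im[...,0]>1.25*im[...,2])&roi); nn,l,st,_=cv2.connectedComponentsWithStats(m); m=(l==l[int(u[1])+6,int(u[0])-8])
    w=roi&(V<u[1]+6) if n=="side" else roi
    f=lambda p:abs(np.maximum(sil("transformer",p,n,.084),sil("spacer",sp[0],n,.118))-m)[w].sum()
    p0=np.array(c); q=minimize(f,p0,method="Nelder-Mead",options=dict(initial_simplex=[p0,p0+[.006,0],p0+[0,.006]],xatol=1e-4))
    print(n,"spacer",sp,"transf",q.x,q.fun,"offset",sp[0]-q.x)
    r=trace("dish",n,proj(n,[[.4365,-.1825,.016]])[0]); print("dish",r and fit("dish",{n:r["mask"]},[.4365,-.1825],0))
E
python3 sp.py
```

```text
22.0 [ 0.43828091 -0.12799948  0.18461426] [1.80495409e+00 2.56974066e+00 3.12750458e-04] 0.8520644709132104Traceback (most recent call last):
  File "sp.py", line 5, in <module>
    r=trace("spacer",n,proj(n,[[*c,.118]])[0]); sp=fit("spacer",{n:r["mask"]},c,.118)
                                                                   ~^^^^^^^^
TypeError: 'NoneType' object is not subscriptable
```

```bash
python3 - <<'E'
import re
s=open("sp.py").read()
s=s.replace('''r=trace("spacer",n,proj(n,[[*c,.118]])[0]); sp=fit(''','''U0=proj(n,[[*c,.12]])[0]; V,U=np.mgrid[:384,:512]
    k=(np.hypot(U-U0[0],V-U0[1])<14)&(im[...,0]>1.25*im[...,2])&(im[...,1]>.6*im[...,0]); r={"mask":k}; print(k.sum(),[(x["score"],*fit("spacer",{n:x["mask"]},c,.118)) for x in bot.trace("spacer",n) if abs(np.argwhere(x["mask"]).mean(0)-U0[::-1]).max()<9]); sp=fit(''')
open("sp.py","w").write(s)
E
python3 sp.py
```

```text
22.1 [ 0.43854884 -0.12581139  0.18424111] [1.80215216e+00 2.57304739e+00 1.45685157e-03] 0.8505760547920063
403 []
top spacer (array([0.49825281, 0.17297476]), np.float64(0.25915559772296015)) transf [0.50072549 0.17583175] 21.674509803921566 offset [-0.00247269 -0.00285699]
dish None
398 [(0.49, array([0.49778498, 0.1739407 ]), np.float64(0.15795958230035312))]
side spacer (array([0.49093277, 0.19113939]), np.float64(0.3247564832384567)) transf [0.50058481 0.171397  ] 29.568627450980394 offset [-0.00965204  0.01974238]
dish (array([ 0.43045991, -0.18034908]), np.float64(0.1965141612200436))
```

The spacer now sits within about 1 mm of the transformer's axis (TCP moved by (−3.0, +2.2) mm at release, and the side trace agrees). Now the dish.

Request:
servo_tool(
  series=[
    [-0.017,-0.3,-0.2,0,0,0,0.15],
    [-0.017,-0.377,-0.5,0,0,0,0.15],
    [-0.017,-0.377,-0.8,0,0,0,0.15],
    [-0.017,-0.377,-0.9,0,0,0,0.15],
    [-0.017,-0.377,-0.9,0,0,0,0.15],
    [-0.017,-0.377,-0.9,0,0,0,0.15],
  ],
)

```text
time: 23.0
tool_pos: [0.4362, -0.1824, 0.049]
tcp_rot: [-1.8, -2.575, -0.0]
wrist_force: [0.1, -0.4, 0.5]
width: 0.854
grip_force: 0.0
```

```bash
python3 - <<'E'
from fit import *
s=bot.read_state();print(s["time"],s["tool_pos"],s["width"])
bot.read_camera("side")
for r in bot.trace("dish","side"):
    m=r["mask"]; 
    if m.sum()>20: print(r["score"],np.argwhere(m).mean(0)[::-1],m.sum(),fit("dish",{"side":m},[.4349,-.1818],0))
print(proj("side",[[.4349,-.1818,.016]]))
E
```

```text
23.0 [ 0.43619557 -0.18236809  0.04896524] 0.853643156224751
0.72 [287.72093023 160.30232558] 129 (array([ 0.43285617, -0.18246242]), np.float64(0.32664538683690525))
0.37 [235.06650397 203.46979866] 1639 (array([ 1.43865, -2.0298 ]), np.float64(1.0))
[[287.05093076 160.31945519]]
```

Request:
servo_tool(
  series=[
    [-0.003,0,-0.15,0,0,0,0.15],
    [-0.003,0,-0.26,0,0,0,0.15],
    [-0.003,0,-0.3,0,0,0,0.15],
    [-0.003,0,-0.3,0,0,0,0.15],
    [-0.003,0,-0.3,0,0,0,0.2],
    [-0.003,0,-0.3,0,0,0,0.25],
    [-0.003,0,-0.3,0,0,0,1],
    [-0.003,0,-0.3,0,0,0,1],
    [-0.003,0,-0.3,0,0,0,1],
  ],
  newtons=25,
)

```text
time: 24.0
tool_pos: [0.4364, -0.1831, 0.0052]
tcp_rot: [1.799, 2.573, 0.001]
wrist_force: [-1.2, 0.5, 5.9]
width: 0.688
grip_force: 25.5
```

Request:
servo_tool(
  series=[
    [0,0,0.15,0,0,0,1],
    [0,0,0.45,0,0,0,1],
    [0,0,0.75,0,0,0,1],
    [0,0.2,1,0,0,0,1],
    [0.1,0.5,1,0,0,0,1],
    [0.3,0.8,1,0,0,0,1],
    [0.42,1,1,0,0,0,1],
    [0.42,1,1,0,0,0,1],
    [0.42,1,1,0,0,0,1],
  ],
)

```text
time: 24.9
tool_pos: [0.4983, -0.032, 0.1539]
tcp_rot: [1.797, 2.577, -0.001]
wrist_force: [-0.7, 0.6, -0.3]
width: 0.684
grip_force: 27.3
```

Request:
servo_tool(
  series=[
    [0,0.3,0,0,0,0,1],
    [0,0.6,0,0,0,0,1],
    [0,0.9,0,0,0,0,1],
    [0,1,0,0,0,0,1],
    [0,1,0,0,0,0,1],
    [0,1,0,0,0,0,1],
  ],
)

```text
time: 25.5
tool_pos: [0.498, 0.116, 0.1535]
tcp_rot: [1.801, 2.574, -0.002]
wrist_force: [0.0, -0.8, -0.2]
width: 0.681
grip_force: 27.3
```

Request:
servo_tool(
  series=[
    [0.009,0.2,0,0,0,0,1],
    [0.009,0.393,0,0,0,0,1],
    [0.009,0.393,-0.06,0,0,0,1],
    [0.009,0.393,-0.11,0,0,0,1],
    [0.009,0.393,-0.11,0,0,0,1],
    [0.009,0.393,-0.11,0,0,0,1],
    [0.009,0.393,-0.11,0,0,0,1],
    [0.009,0.393,-0.11,0,0,0,1],
  ],
)

```text
time: 26.3
tool_pos: [0.4999, 0.1758, 0.1375]
tcp_rot: [1.801, 2.573, 0.001]
wrist_force: [-0.7, 0.2, -0.2]
width: 0.683
grip_force: 27.3
```

```bash
python3 - <<'E'
from fit import *
s=bot.read_state();t=s["tool_pos"];print(s["time"],t,s["width"])
bot.read_camera("side"); U0=proj("side",[[.499,.175,.14]])[0]
for k,z in(("dish",t[2]-.0052),("spacer",.118)):
  for r in bot.trace(k,"side"):
    m=r["mask"]; c=np.argwhere(m).mean(0)[::-1]
    if m.sum()>20 and abs(c-U0).max()<15: print(k,r["score"],c,m.sum(),fit(k,{"side":m},[.499,.175],z))
E
```

```text
26.3 [0.49994465 0.17583822 0.13754475] 0.6827792425933533
dish 0.73 [234.03654485 201.62458472] 301 (array([0.49896051, 0.17554759]), np.float64(0.10256009380496385))
spacer 0.52 [236.1965812  211.93162393] 117 (array([0.49691382, 0.17366284]), np.float64(1.5828724652254063))
```

Request:
servo_tool(
  series=[
    [-0.004,-0.006,-0.03,0,0,0,1],
    [-0.004,-0.006,-0.06,0,0,0,1],
    [-0.004,-0.006,-0.09,0,0,0,1],
    [-0.004,-0.006,-0.11,0,0,0,1],
    [-0.004,-0.006,-0.12,0,0,0,1],
    [-0.004,-0.006,-0.12,0,0,0,1],
  ],
)

```text
time: 27.05
tool_pos: [0.4987, 0.1754, 0.1187]
tcp_rot: [-1.8, -2.574, 0.001]
wrist_force: [0.5, 0.4, -0.6]
width: 0.679
grip_force: 27.3
```

No contact so far, so the nose has gone in. I lower the last bit and release.

Request:
servo_tool(
  series=[
    [0,0,-0.01,0,0,0,1],
    [0,0,-0.016,0,0,0,1],
    [0,0,-0.016,0,0,0,1],
  ],
)

```text
time: 27.35
tool_pos: [0.4993, 0.1755, 0.1174]
tcp_rot: [1.8, 2.574, 0.001]
wrist_force: [-0.9, 0.0, 3.3]
width: 0.68
grip_force: 27.5
```

Request:
servo_tool(
  series=[
    [0,0,0.004,0,0,0,0.15],
    [0,0,0.004,0,0,0,0.15],
    [0,0,0.004,0,0,0,0.15],
    [0,0,0.1,0,0,0,0.15],
    [0,0,0.35,0,0,0,0.15],
    [0.1,-0.3,0.45,0,0,-0.1,0.15],
    [0.285,-0.775,0.45,0,0,-0.5,0.4],
    [0.285,-0.775,0.45,0,0,-0.5,0.4],
    [0.285,-0.775,0.45,0,0,-0.5,0.4],
    [0.285,-0.775,0.45,0,0,-0.5,0.4],
    [0.285,-0.775,0.45,0,0,-0.5,0.4],
    [0.285,-0.775,0.45,0,0,-0.5,0.4],
    [0.285,-0.775,0.45,0,0,-0.5,0.4],
    [0.285,-0.775,0.45,0,0,-0.5,0.4],
    [0.285,-0.775,0.45,0,0,-0.5,0.4],
    [0.285,-0.775,0.45,0,0,-0.5,0.4],
    [0.285,-0.775,0.45,0,0,-0.5,0.4],
  ],
)

```text
time: 29.05
tool_pos: [0.5421, 0.0592, 0.1854]
tcp_rot: [3.094, 0.547, 0.002]
wrist_force: [1.0, -0.3, -0.2]
width: 0.602
grip_force: 0.0
```

```bash
python3 - <<'E'
from fit import *
s=bot.read_state();print(s["time"],s["tool_pos"],s["tcp_rot"],s["width"],s["q"].round(2))
for n in("top","side"):
    im=bot.read_camera(n); cv2.imwrite(f"pics/stack_{n}.png",im[:,:,::-1])
    for k,z,c in(("dish",.112,[.499,.175]),("tray",.08,[.518,.125,1.92])):
        r=trace(k,n,proj(n,[[c[0],c[1],z+.015]])[0]); print(n,k,r and (r["score"],r["mask"].sum(),*fit(k,{n:r["mask"]},c,z)))
    for k in("tray_heatsink","block_edge","tray_line"):
        print(k,[(round(r["score"],2),round(r["at"][1]*512,1),round(r["at"][0]*384,1)) for r in bot.mark_of(k,n)][:4])
    print("pred",proj(n,world(np.array([[-.07,0,.032],[.015,0,.004]]),.518,.125,1.92,.08)).round(1).tolist())
E
```

```text
29.05 [0.54214624 0.0591536  0.18541231] [3.09350511e+00 5.46908234e-01 1.85919481e-03] 0.6015124120056133 [0.06 0.05 1.93 0.   1.15 1.28]
top dish (0.74, np.int64(213), array([0.49983353, 0.18509083]), np.float64(0.956697045015189))
top tray (0.64, np.int64(1429), array([0.51924529, 0.12572039, 1.89950799]), np.float64(1.0963624638098768))
tray_heatsink [(0.94, 402.2, 295.6), (0.82, 264.6, 152.8), (0.73, 183.5, 257.8), (0.66, 385.0, 122.8)]
block_edge [(0.65, 206.4, 178.6)]
tray_line [(0.85, 235.2, 170.0), (0.71, 190.1, 286.0), (0.64, 389.2, 264.2)]
pred [[265.8, 157.6], [236.8, 169.1]]
side dish (0.69, np.int64(292), array([0.49751677, 0.17505174]), np.float64(0.10745366639806608))
side tray (0.96, np.int64(1572), array([0.51744636, 0.12402925, 1.92211611]), np.float64(0.03066125630184539))
tray_heatsink [(0.82, 366.7, 145.0), (0.77, 304.3, 283.5), (0.72, 233.1, 208.7), (0.6, 235.2, 180.4)]
block_edge [(0.56, 232.8, 236.7), (0.2, 263.1, 160.4)]
tray_line [(0.95, 346.3, 151.8), (0.81, 341.2, 294.5)]
pred [[234.2, 179.6], [234.9, 207.4]]
```

The stack's fit is consistent: dish at z=0.112, level, centred at (0.498,0.175). Now I pinch the heatsink.

Request:
servo_tool(
  series=[
    [0,0,-0.25,0,0,0,0.4],
    [0,0,-0.5,0,0,0,0.4],
    [0,0,-0.629,0,0,0,0.4],
    [0,0,-0.629,0,0,0,0.4],
    [0,0,-0.629,0,0,0,0.4],
    [0,0,-0.629,0,0,0,0.55],
    [0,0,-0.629,0,0,0,0.7],
    [0,0,-0.629,0,0,0,1],
    [0,0,-0.629,0,0,0,1],
    [0,0,-0.629,0,0,0,1],
  ],
  newtons=70,
)

```text
time: 30.65
tool_pos: [0.5434, 0.059, 0.092]
tcp_rot: [3.093, 0.547, 0.006]
wrist_force: [-0.4, -1.2, 6.7]
width: 0.219
grip_force: 70.6
```

```bash
python3 - <<'E'
from fit import *
s=bot.read_state();print(s["time"],s["tool_pos"],s["tcp_rot"],s["wrist_force"],s["width"])
ic={}
for n in("top","side"):
    im=bot.read_camera(n); cv2.imwrite(f"pics/grip_{n}.png",im[:,:,::-1])
    r=trace("tray",n,proj(n,[[.518,.125,.09]])[0]); print(n,r and (r["score"],*fit("tray",{n:r["mask"]},[.518,.125,1.92],.08)))
    print([(round(r["score"],2),round(r["at"][1]*512,1),round(r["at"][0]*384,1)) for k in("block_edge","tray_line") for r in bot.mark_of(k,n)])
# block outline from the free first side view colours: wood mask, fit pose
E
```

```text
30.65 [0.54339949 0.0590323  0.09203393] [3.09269595 0.54745825 0.00553329] [-0.39230216 -1.24180777  6.716783  ] 0.21947080697811192
top (0.69, array([0.51782858, 0.12639734, 1.89175742]), np.float64(1.3885352706819778))
[(0.78, 206.1, 178.1), (0.86, 389.9, 262.7), (0.72, 237.0, 168.0), (0.65, 192.4, 286.3), (0.21, 264.5, 156.1)]
side (0.73, array([0.51745029, 0.12584706, 1.91945035]), np.float64(0.05774596394004118))
[(0.7, 236.6, 232.8), (0.37, 234.8, 208.0), (0.87, 234.1, 208.8), (0.74, 345.4, 151.4), (0.61, 343.9, 291.6), (0.24, 304.1, 142.6)]
```

```bash
cat > blk.py <<'E'
from fit import *
M["block"]=box(-.11,.11,-.07,.07,0,.08)
M["blocktop"]=box(-.11,.11,-.07,.07,.0799,.08)
def woodmask(n,im):
    im=im.astype(float); w=((im[...,0]-im[...,2])>.25*im[...,0])&(im[...,0]>50)
    u=proj(n,[[.518,.13,.05]])[0]; V,U=np.mgrid[:384,:512]; w&=np.hypot(U-u[0],V-u[1])<75
    w=cv2.morphologyEx(w.astype(np.uint8),cv2.MORPH_OPEN,np.ones((2,2)))
    nn,l,st,_=cv2.connectedComponentsWithStats(w); big=l==1+np.argmax(st[1:,4]); return fill(big)
E
python3 - <<'E'
from blk import *
ms={}
for n in("top","side"):
    im=cv2.imread(f"pics/raw_{n}.png")[:,:,::-1]; ms[n]=woodmask(n,im); v,u=np.nonzero(ms[n]); print(n,ms[n].sum(),u.min(),u.max(),v.min(),v.max())
for sub in(["top"],["side"],["top","side"]):
    x,f=fit("block",{n:ms[n] for n in sub},[.521,.13,1.92],0); e=world(np.array([[.11,0,.08]]),*x,0)[0]
    print(sub,x.round(4),round(f,3),"edge",e.round(4))
E
```

```text
top 1257 198 289 127 202
side 1688 208 260 177 253
['top'] [0.5281 0.1202 1.9579] 2.408 edge [0.4866 0.222  0.08  ]
['side'] [0.5248 0.1274 1.9592] 1.231 edge [0.4832 0.2292 0.08  ]
['top', 'side'] [0.5276 0.1213 1.961 ] 3.71 edge [0.4858 0.223  0.08  ]
```

```bash
cat >> blk.py <<'E'
def hullmask(m):
    c,_=cv2.findContours(m.astype(np.uint8),cv2.RETR_EXTERNAL,cv2.CHAIN_APPROX_NONE); o=np.zeros(m.shape,np.uint8); cv2.fillConvexPoly(o,cv2.convexHull(np.vstack(c)),1); return o
E
python3 - <<'E'
from blk import *
ms={}
for n in("top","side"):
    ms[n]=hullmask(woodmask(n,cv2.imread(f"pics/raw_{n}.png")[:,:,::-1])); print(ms[n].sum())
for sub in(["top"],["side"],["top","side"]):
    x,f=fit("block",{n:ms[n] for n in sub},[.521,.13,1.92],0); e=world(np.array([[.11,0,.08]]),*x,0)[0]
    print(sub,x.round(4),round(f,3),"edge",e.round(4), "edge-normal coord",(np.array([np.cos(x[2]),np.sin(x[2])])@e[:2]).round(4))
for nm,p in(("top",(.5192,.1258,1.924)),("side",(.5174,.1240,1.922))):
    l=world(np.array([[.015,0,.084]]),*p,0)[0]; print(nm,"line",l.round(4))
E
```

```text
4324
3774
['top'] [0.5277 0.121  1.9476] 0.023 edge [0.4872 0.2233 0.08  ] edge-normal coord 0.0284
['side'] [0.5246 0.127  1.9575] 0.026 edge [0.4832 0.2288 0.08  ] edge-normal coord 0.0297
['top', 'side'] [0.5269 0.1225 1.9569] 0.078 edge [0.4854 0.2244 0.08  ] edge-normal coord 0.0251
top line [0.514  0.1399 0.084 ]
side line [0.5122 0.1381 0.084 ]
```

Block yaw is about 1.95, tray yaw about 1.92. The line has roughly 87–95 mm to go, so I slide 75 mm out along the block's axis, squaring the tray by about 1.7°, then measure again.

Request:
servo_tool(
  series=[
    [-0.006,0.015,0,0,0,0.001,1],
    [-0.019,0.046,0,0,0,0.002,1],
    [-0.037,0.093,0,0,0,0.003,1],
    [-0.056,0.139,0,0,0,0.004,1],
    [-0.075,0.186,0,0,0,0.005,1],
    [-0.094,0.232,0,0,0,0.006,1],
    [-0.112,0.278,0,0,0,0.007,1],
    [-0.131,0.325,0,0,0,0.008,1],
    [-0.15,0.371,0,0,0,0.009,1],
    [-0.168,0.418,0,0,0,0.0095,1],
    [-0.181,0.449,0,0,0,0.0095,1],
    [-0.187,0.464,0,0,0,0.0095,1],
    [-0.187,0.464,0,0,0,0.0095,1],
    [-0.187,0.464,0,0,0,0.0095,1],
    [-0.187,0.464,0,0,0,0.0095,1],
  ],
)

```text
time: 32.55
tool_pos: [0.516, 0.1283, 0.092]
tcp_rot: [3.084, 0.594, 0.007]
wrist_force: [1.8, -3.3, 6.4]
width: 0.219
grip_force: 70.5
```

```bash
python3 - <<'E'
from blk import *
s=bot.read_state();print(s["time"],s["tool_pos"],s["tcp_rot"],s["wrist_force"],s["torque"],s["width"])
for n in("top","side"):
    im=bot.read_camera(n); cv2.imwrite(f"pics/slid_{n}.png",im[:,:,::-1])
    r=trace("tray",n,proj(n,[[.49,.195,.09]])[0]); print(n,r and (r["score"],r["mask"].sum(),*fit("tray",{n:r["mask"]},[.49,.195,1.95],.08)))
    r=trace("dish",n,proj(n,[[.471,.245,.128]])[0]); print("dish",r and (r["score"],*fit("dish",{n:r["mask"]},[.471,.245],.112)))
    r=trace("transformer",n,proj(n,[[.471,.245,.1]])[0]); print("tr",r and (r["score"],*fit("transformer",{n:r["mask"]},[.471,.245],.084)))
    for k in("block_edge","tray_line","tray_cup"): print(k,[(round(r["score"],2),round(r["at"][1]*512,1),round(r["at"][0]*384,1)) for r in bot.mark_of(k,n)])
a=cv2.imread("pics/slid_top.png"); b=cv2.imread("pics/slid_side.png")
u=proj("top",[[.48,.215,.084]])[0].astype(int); w=proj("side",[[.48,.215,.084]])[0].astype(int); print(u,w)
f=lambda im,c:cv2.resize(im[c[1]-50:c[1]+50,c[0]-33:c[0]+33],(396,600),interpolation=cv2.INTER_CUBIC)
cv2.imwrite("pics/slid.png",np.hstack([f(a,u),f(b,w)]))
E
```

```text
32.55 [0.51595278 0.12831219 0.09203005] [3.0835363  0.59360001 0.00717934] [ 1.81037455 -3.32526434  6.42990067] [-0.55188101 -0.1919289   0.05653526] 0.21870097013165238
top (0.75, np.int64(1181), array([0.48480252, 0.20237497, 1.8875534 ]), np.float64(1.5205326160947021))
dish (0.58, array([0.46835937, 0.25602344]), np.float64(1.5995372061868225))
tr None
block_edge [(0.45, 351.5, 164.4), (0.23, 261.2, 91.6)]
tray_line [(0.92, 209.4, 178.8), (0.68, 389.7, 263.5), (0.64, 237.8, 164.3), (0.6, 189.1, 286.6)]
tray_cup [(0.95, 186.9, 299.8), (0.56, 385.2, 250.5)]
side (0.97, np.int64(1687), array([0.48758626, 0.19397694, 1.94914194]), np.float64(0.07190399095417983))
dish (0.55, array([0.46737218, 0.24446915]), np.float64(0.10731679102319393))
tr (0.54, array([0.46644573, 0.24408476]), np.float64(1.4425969498910671))
block_edge [(0.65, 204.1, 148.8)]
tray_line [(0.93, 236.6, 228.8), (0.87, 344.4, 151.7), (0.56, 343.3, 292.6)]
tray_cup [(0.89, 353.3, 292.8), (0.85, 236.4, 238.8), (0.84, 334.6, 145.8)]
[208 180] [237 230]
```

```bash
cat > prof.py <<'E'
from blk import *
YAW=1.952; N=np.array([np.cos(YAW),np.sin(YAW)]); Mv=np.array([-N[1],N[0]])
def prof(n,im,z,P0,v,s):
    X=np.c_[P0+s[:,None]*N+v*Mv,0*s+z]; u=proj(n,X).astype(np.float32)
    return cv2.remap(im.astype(np.float32),u[:,:1].copy(),u[:,1:].copy(),cv2.INTER_LINEAR)[:,0]
def run(tag,P0):
    P0=np.array(P0); s=np.arange(-.03,.035,.0005)
    for n in("top","side"):
        im=cv2.imread(f"pics/{tag}_{n}.png")[:,:,::-1]
        for v in(-.064,-.061,.060,.063):
            p=prof(n,im,.08,P0,v,s); sig=(p[:,0]-p[:,2]) if n=="top" else p[:,0]
            g=np.gradient(cv2.GaussianBlur(sig[:,None],(1,7),0)[:,0]); i=np.argmin(g); print(n,"edge v",v,"s=%.1f mm"%(s[i]*1e3),"drop %.1f"%(-g[i]*6), sig[::13].astype(int))
        for v in(-.048,-.036,-.025,.025,.036,.048):
            p=prof(n,im,.084,P0,v,s).sum(1)/3; hp=cv2.GaussianBlur(p[:,None],(1,5),0)[:,0]; b=cv2.GaussianBlur(p[:,None],(1,41),0)[:,0]; d=(hp-b); d[:12]=0;d[-12:]=0; i=np.argmin(d); print(n,"line v",v,"s=%.1f"%(s[i]*1e3),"depth %.0f"%d[i])
E
python3 - <<'E'
from prof import *
run("slid",[.4844,.2072])
E
```

```text
top edge v -0.064 s=10.0 mm drop 4.8 [-23 -22 -23 -23 -22 -19 -14 -21 -17 -13]
top edge v -0.061 s=27.5 mm drop 6.7 [-23 -22 -22 -22 -21 -19 -15 -10   6  10]
top edge v 0.06 s=11.0 mm drop 14.8 [44 45 43 42 44 42 36 15  9  9]
top edge v 0.063 s=9.5 mm drop 6.1 [27 27 25 24 26 25 15  9  6  7]
top line v -0.048 s=2.5 depth -12
top line v -0.036 s=3.5 depth -14
top line v -0.025 s=-11.0 depth -13
top line v 0.025 s=2.5 depth -17
top line v 0.036 s=-23.0 depth -25
top line v 0.048 s=2.0 depth -18
side edge v -0.064 s=16.5 mm drop 12.3 [135 136 135 136 136 138 138 126 104 100]
side edge v -0.061 s=16.5 mm drop 11.3 [137 136 135 138 136 137 137 124 104 100]
side edge v 0.06 s=12.0 mm drop 6.2 [162 157 167 174 174 164 155 144 141 141]
side edge v 0.063 s=26.5 mm drop 3.6 [152 152 156 161 161 159 155 152 152 147]
side line v -0.048 s=1.0 depth -5
side line v -0.036 s=-1.0 depth -6
side line v -0.025 s=-11.0 depth -2
side line v 0.025 s=28.5 depth -5
side line v 0.036 s=12.0 depth -5
side line v 0.048 s=-1.0 depth -7
```

```bash
python3 - <<'E'
from prof import *
P0=np.array([.4844,.2072]); s=np.arange(-.03,.040,.0005)
for n in("top","side"):
    im=cv2.imread(f"pics/raw_{n}.png")[:,:,::-1]
    for v in(-.074,-.070,-.066,-.062,-.058,-.04,-.02,0,.02,.04,.058,.060,.062):
        p=prof(n,im,.08,P0,v,s); o=[]
        for sig in(p[:,0]-p[:,2],p.mean(1)):
            g=np.gradient(cv2.GaussianBlur(sig[:,None],(1,9),0)[:,0]); i=np.argmin(g[6:-6])+6; o.append("%.1f(%.1f)"%(s[i]*1e3,-g[i]*6))
        print(n,v,o,(p[::10,0]-p[::10,2]).astype(int),p[::10].mean(1).astype(int))
E
```

```text
top -0.074 ['16.0(56.9)', '16.0(25.3)'] [107 107 108 108 107 108 108 107 106  75  10   6   8  11] [132 132 131 132 132 131 131 131 131 120  94  92 116 140]
top -0.07 ['16.0(47.3)', '16.5(23.5)'] [109 109 108 108 109 109 108 107 107  71   8   6   8  10] [131 130 131 129 130 129 130 130 129 120  91  89 121 139]
top -0.066 ['16.0(56.7)', '16.0(24.5)'] [106 102 103 103 102  98 101  95  97  72   8   6   8   9] [132 133 132 133 134 136 134 136 134 119  93  89 112 137]
top -0.062 ['17.0(35.9)', '12.0(17.1)'] [50 40 45 41 40 36 38 28 49 54  8  6  8  9] [155 156 149 158 148 155 155 141 130 106  93  90 122 138]
top -0.058 ['16.5(50.4)', '10.5(32.6)'] [ 3  3  2  3  2  1  2  1 28 69  8  6  9 11] [189 175 185 180 183 186 184 183 153 111  89  94 124 140]
top -0.04 ['16.5(48.4)', '11.0(42.4)'] [58 52 45 19  0 -4 -4 -3 18 66  8  5  8 10] [118 117 115 152 183 200 201 200 173 115  86  91 114 141]
top -0.02 ['0.0(48.3)', '12.0(62.9)'] [21 35 53 75 76 83 38  0  6 43  7  6  8  9] [119  68  82 128 124 106 114 186 181 102  90  89 121 137]
top 0 ['16.5(42.3)', '13.0(48.0)'] [10 26 63 76 75 89 40  5  4 58  8
[... 1987 characters left out ...]
9.5(11.5)', '9.0(36.1)'] [40 35 25 16 15 18 18 19 35 64 59 57 54 52] [ 61  71 101 116 126 158 193 188 138  94  73  69  69  67]
side 0.04 ['18.0(8.8)', '11.0(32.0)'] [22 22 22 22 22 21 20 18 32 67 59 52 51 50] [200 199 199 200 201 197 184 177 145  96  71  68  65  66]
side 0.058 ['15.0(17.8)', '15.0(4.5)'] [ 95  89  86  89  92  97 101  98  84  57  33  27  23  22] [112 109 109 110 116 119 116 113 114 110 105 107 111 115]
side 0.06 ['9.0(9.0)', '-27.0(4.9)'] [55 52 53 58 62 63 60 55 46 34 23 21 18 17] [104  96  99 103 110 111 106 105 113 119 122 126 126 131]
side 0.062 ['15.0(3.7)', '-1.5(2.7)'] [26 26 25 27 31 30 28 28 24 19 16 17 16 16] [ 97  95  96  99 102 103 100 100 111 127 136 138 136 137]
```

Both cameras put the edge square to this heading, with the line about 14–17 mm short of it. I slide 13 mm more and look again.

Request:
servo_tool(
  series=[
    [-0.008,0.02,0,0,0,0,1],
    [-0.02,0.05,0,0,0,0,1],
    [-0.028,0.07,0,0,0,0,1],
    [-0.032,0.08,0,0,0,0,1],
    [-0.032,0.08,0,0,0,0,1],
    [-0.032,0.08,0,0,0,0,1],
    [-0.032,0.08,0,0,0,0,1],
  ],
)

```text
time: 33.95
tool_pos: [0.5113, 0.14, 0.092]
tcp_rot: [3.083, 0.594, 0.007]
wrist_force: [1.6, -4.4, 5.9]
width: 0.217
grip_force: 70.5
```

```bash
cat > look.py <<'E'
import sys
from prof import *
tag=sys.argv[1]
s0=bot.read_state();print(s0["time"],s0["tool_pos"],s0["wrist_force"])
P0=np.array([.4844,.2072]); s=np.arange(-.01,.03,.0005)
for n in("top","side"):
    A=[bot.read_camera(n).astype(float) for _ in range(6)]; im=np.mean(A,0); cv2.imwrite(f"pics/{tag}_{n}.png",im[:,:,::-1].round().astype(np.uint8))
    for v in(-.050,-.046,-.042,-.038,-.034,.038,.042,.046,.050,.053):
        p=prof(n,im,.084,P0,v,s).mean(1); b=np.interp(np.arange(len(s)),np.arange(len(s)),cv2.medianBlur(p.astype(np.float32)[:,None],5)[:,0])
        i=[round(s[k]*1e3,1) for k in range(5,len(s)-5) if p[k]==p[k-5:k+6].min() and p[k]<min(p[max(k-10,0):k].max(),p[k:k+11].max())-4]
        print(n,v,"minima",i,p[::6].astype(int))
    for v in(-.072,-.068,-.064):
        p=prof(n,im,.08,P0,v,s); sig=p[:,0]-p[:,2]; g=np.gradient(cv2.GaussianBlur(sig[:,None],(1,9),0)[:,0]); i=np.argmin(g[5:-5])+5; print(n,"edge",v,s[i]*1e3,-g[i]*6)
E
python3 look.py in2
```

```text
33.95 [0.51131558 0.14001928 0.09204209] [ 1.5908413  -4.44020256  5.93665774]
top -0.05 minima [] [ 69  69  68  68  68  68  68  67  67  66  64  70 114 155]
top -0.046 minima [] [ 67  66  65  65  65  64  64  63  62  62  68  96 134 158]
top -0.042 minima [] [ 62  62  61  61  61  60  59  58  58  57  62  94 134 160]
top -0.038 minima [] [ 58  57  56  56  55  55  54  53  52  50  56  86 131 162]
top -0.034 minima [] [ 52  51  50  50  49  48  47  45  44  41  44  74 125 144]
top 0.038 minima [np.float64(14.0)] [143 174 202 204 204 204 204 190 163 175 173 149 145 145]
top 0.042 minima [np.float64(14.5)] [186 198 202 203 203 203 202 186 153 184 185 152 143 143]
top 0.046 minima [np.float64(14.5)] [202 203 203 202 202 202 202 194 172 183 176 148 143 142]
top 0.05 minima [np.float64(14.5)] [192 196 192 189 186 184 191 177 156 169 177 147 134 136]
top 0.053 minima [np.float64(-7.5), np.float64(7.0), np.float64(15.5), np.float64(24.5)] [148 145 153 148 145 143 145 146 126 128 137 122 119 124]
top edge -0.072 27.000000000000032 3.4419336
top edge -0.068 27.000000000000032 2.6044664
top edge -0.064
[... 354 characters left out ...]
 [125 132 134 133 134 133 128 119 115 120 129 132 130 127]
side -0.034 minima [np.float64(13.0)] [128 132 132 131 131 131 125 116 111 115 121 118 112 106]
side 0.038 minima [np.float64(25.5)] [153 180 197 205 206 206 197 178 165 158 149 136 130 135]
side 0.042 minima [] [167 188 200 205 206 206 198 183 173 166 156 139 130 130]
side 0.046 minima [] [195 201 203 204 204 202 194 180 169 165 158 140 130 129]
side 0.05 minima [] [192 192 193 196 198 195 183 169 160 158 150 133 126 125]
side 0.053 minima [] [173 175 178 183 184 179 169 158 149 142 130 118 116 119]
side edge -0.072 18.00000000000002 12.337738
side edge -0.068 18.500000000000025 10.5451355
side edge -0.064 17.00000000000002 10.30719
```

```bash
python3 - <<'E'
from prof import *
P0=np.array([.4844,.2072]); s=np.arange(.075,.125,.0005)
for n in("top","side"):
    im=cv2.imread(f"pics/in2_{n}.png")[:,:,::-1]; R=[]
    for v in(-.045,-.035,-.025,-.015,-.005,.005,.015,.025,.035,.045):
        p=prof(n,im,.084,P0,v,s).mean(1); g=np.gradient(cv2.GaussianBlur(p[:,None],(1,9),0)[:,0]); i=np.argmin(g[5:-5])+5; R.append((v,round(s[i]*1e3-85,1),round(-g[i]*6)))
        if abs(v)==.025: print(p[::6].astype(int))
    print(n,R)
    print([(k,round(r["score"],2),at_z(n,[[r["at"][1]*512,r["at"][0]*384]],z)[0][:2].round(4).tolist(), ((at_z(n,[[r["at"][1]*512,r["at"][0]*384]],z)[0][:2]-P0)@N*1e3).round(1)) for k,z in(("block_edge",.08),("tray_line",.084)) for r in bot.mark_of(k,n) if abs(at_z(n,[[r["at"][1]*512,r["at"][0]*384]],z)[0][:2]-P0).max()<.04])
# side camera edge z-consistency: lower edge of front face (z=0), s of bottom edge in raw images
s=np.arange(-.03,.05,.0005)
for n in("side",):
    im=cv2.imread(f"pics/raw_{n}.png")[:,:,::-1]
    for v in(-.06,-.04,-.02,0,.02,.04):
        p=prof(n,im,0,P0,v,s); sig=p[:,0]-p[:,2]; g=np.gradient(cv2.GaussianBlur(sig[:,None],(1,9),0)[:,0]); i=np.argmin(g[5:-5])+5; print(n,"bottom",v,s[i]*1e3,-g[i]*6)
E
```

```text
[134 133 131 131 135 140 141 138 119  93  89  86  87  86  86  86  89]
[ 77 122 164 191 201 204 204 193 148 101  93 119 142 142 140 138 132]
top [(-0.045, np.float64(14.5), 28), (-0.035, np.float64(15.0), 30), (-0.025, np.float64(15.0), 25), (-0.015, np.float64(13.5), 46), (-0.005, np.float64(7.5), 33), (0.005, np.float64(15.0), 57), (0.015, np.float64(15.0), 58), (0.025, np.float64(14.0), 50), (0.035, np.float64(14.0), 49), (0.045, np.float64(14.5), 26)]
[('tray_line', 0.7, [0.4767, 0.2221], np.float64(16.7))]
[106 109 118 126 131 132 130 122 109  95  88  87  87  88  89  89  87]
[129 130 139 164 191 206 209 193 153 110  90  87  86  86  87  90  90]
side [(-0.045, np.float64(14.5), 14), (-0.035, np.float64(13.5), 16), (-0.025, np.float64(14.0), 15), (-0.015, np.float64(14.5), 36), (-0.005, np.float64(15.5), 32), (0.005, np.float64(16.0), 36), (0.015, np.float64(14.0), 43), (0.025, np.float64(14.5), 45), (0.035, np.float64(13.5), 41), (0.045, np.float64(25.5), 18)]
[('tray_line', 0.56, [0.4854, 0.2238], np.float64(15.1))]
side bottom -0.06 14.00000000000004 15.771503
side bottom -0.04 12.500000000000039 16.020138
side bottom -0.02 14.00000000000004 20.01693
side bottom 0 12.500000000000039 15.421394
side bottom 0.02 14.00000000000004 17.714241
side bottom 0.04 12.500000000000039 14.719906
```

The top view (line and tray end) puts the line 1.7 mm short of the edge, and the side view about 2.5 mm. I nudge it 2 mm more.

Request:
servo_tool(
  series=[
    [-0.003,0.007,0,0,0,0,1],
    [-0.0055,0.0136,0,0,0,0,1],
    [-0.0055,0.0136,0,0,0,0,1],
    [-0.0055,0.0136,0,0,0,0,1],
    [-0.0055,0.0136,0,0,0,0,1],
    [-0.0055,0.0136,0,0,0,0,1],
  ],
)

```text
time: 35.35
tool_pos: [0.5106, 0.1418, 0.092]
tcp_rot: [3.083, 0.594, 0.008]
wrist_force: [2.2, -5.4, 5.6]
width: 0.221
grip_force: 70.6
```

```bash
python3 look.py in3 | grep -E "^[0-9]|top 0.0[345]|side -0.0[345]|edge"; python3 - <<'E'
from prof import *
P0=np.array([.4844,.2072]); s=np.arange(.075,.125,.0005)
for n in("top","side"):
    im=cv2.imread(f"pics/in3_{n}.png")[:,:,::-1]; R=[]
    for v in(-.045,-.035,-.025,-.015,.005,.015,.025,.035):
        p=prof(n,im,.084,P0,v,s).mean(1); g=np.gradient(cv2.GaussianBlur(p[:,None],(1,9),0)[:,0]); i=np.argmin(g[5:-5])+5; R.append(round(s[i]*1e3-85,1))
    print(n,R,np.median(R))
f=lambda n:(lambda im,c:cv2.resize(im[c[1]-50:c[1]+50,c[0]-33:c[0]+33],(396,600),interpolation=cv2.INTER_CUBIC))(cv2.imread(f"pics/in3_{n}.png"),proj(n,[[.475,.235,.09]])[0].astype(int))
cv2.imwrite("pics/final.png",np.hstack([f("top"),f("side")]))
E
```

```text
35.35 [0.51059135 0.14181374 0.09204969] [ 2.16915329 -5.38592656  5.58299795]
top 0.038 minima [np.float64(16.0)] [143 163 198 204 204 204 204 198 173 159 168 150 146 144]
top 0.042 minima [np.float64(17.5)] [158 188 202 203 203 203 203 201 183 163 187 175 148 143]
top 0.046 minima [np.float64(16.0)] [196 200 203 202 203 202 202 197 171 158 189 173 146 142]
top 0.05 minima [np.float64(17.0)] [191 196 192 189 185 184 192 186 166 158 184 169 138 136]
top 0.053 minima [np.float64(-7.5), np.float64(7.0), np.float64(15.5)] [148 145 153 148 145 143 145 149 130 129 139 127 122 124]
top edge -0.072 11.000000000000018 0.4230652
top edge -0.068 15.000000000000021 0.4895954
top edge -0.064 2.0000000000000107 0.38699913
side -0.05 minima [np.float64(15.0)] [128 128 128 128 128 128 125 119 111 113 122 128 129 129]
side -0.046 minima [np.float64(15.0)] [127 131 131 131 131 131 127 118 110 112 121 129 131 130]
side -0.042 minima [np.float64(15.5)] [121 130 133 134 133 133 129 119 112 114 124 131 134 133]
side -0.038 minima [np.float64(15.5)] [121 131 134 134 133 134 129 118 112 117 127 132 132 131]
side -0.034 minima [np.float64(13.0)] [125 131 132 132 132 132 128 120 115 118 123 122 117 113]
side edge -0.072 18.00000000000002 12.113113
side edge -0.068 16.00000000000002 10.804779
side edge -0.064 16.00000000000002 10.282265
top [np.float64(17.0), np.float64(15.5), np.float64(16.0), np.float64(16.5), np.float64(17.0), np.float64(16.5), np.float64(16.0), np.float64(16.5)] 16.5
side [np.float64(15.5), np.float64(16.0), np.float64(16.5), np.float64(17.5), np.float64(16.5), np.float64(17.0), np.float64(15.5), np.float64(16.0)] 16.25
```

View pics/final.png

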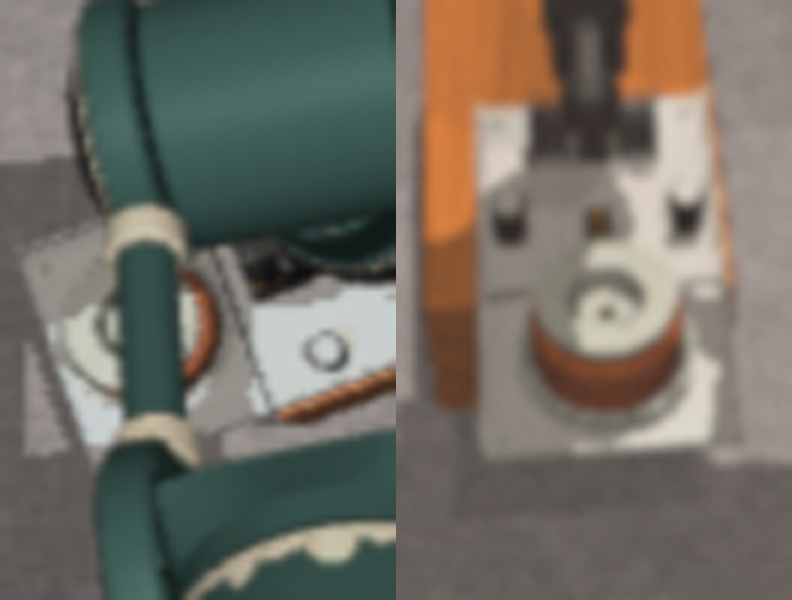

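The last picture shows the stack level on the tray: dish disc at (605,310) in the side half, transformer below it in the cup. The dark line at (500,297) meets the block's edge at (450,305). Line and edge agree to within about 1 mm in both cameras, and the heatsink is gripped at 70 N and pressed down. I hand it in.

```bash
python3 -c "
from workcell import bot
print(bot.finish_job())"
```

```text
the job is handed in; nothing more can be done
None
```

I handed the job in at about 36 s: transformer, spacer and dish are stacked level in the cup, the tray line measures within about 1 to 1.5 mm of the block's edge, and the gripper still holds the tray down by its heatsink.

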